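# Register rebated carving blanks and trace their datum seam

## Task

Line up the carving blanks on the bench in one closed row against the corner of battens: plain back faces flush against the long fence with the rebates towards the robot, the widest blank tight against the end stop, the others following by width down to the narrowest, each tight against the next. Then take the scriber from its block and draw its point slowly (about 3 cm a second) along the seam between the fence and the blanks, keeping on it or within a few millimetres of it, from the open end of the row right up to the end stop; finally stand the scriber fully down in its block again, leaving the row registered and the plaque and the pot where they are.

Things in the scene. Friction and masses are not known exactly. Their poses are not given: they have to be found in the camera images.
- blank60: loose wooden blank 60 mm wide (own x) x 56 deep (y) x 28 high, about 71 g, absent in some runs. Plain back face at y = -28 mm; along the front (+y) edge a step 14 mm wide, 12 deep, where the wood is only 16 mm high. Origin: centre of the underside of the 60 x 56 outline. Starts flat, its back turned roughly towards the fence
- blank80: loose wooden blank 80 mm wide (own x) x 56 deep (y) x 28 high, about 94 g, absent in some runs. Plain back face at y = -28 mm; along the front (+y) edge a step 14 mm wide, 12 deep, where the wood is only 16 mm high. Origin: centre of the underside of the 80 x 56 outline. Starts flat, its back turned roughly towards the fence
- blank100: loose wooden blank 100 mm wide (own x) x 56 deep (y) x 28 high, about 118 g, absent in some runs. Plain back face at y = -28 mm; along the front (+y) edge a step 14 mm wide, 12 deep, where the wood is only 16 mm high. Origin: centre of the underside of the 100 x 56 outline. Starts flat, its back turned roughly towards the fence
- blank120: loose wooden blank 120 mm wide (own x) x 56 deep (y) x 28 high, about 142 g, absent in some runs. Plain back face at y = -28 mm; along the front (+y) edge a step 14 mm wide, 12 deep, where the wood is only 16 mm high. Origin: centre of the underside of the 120 x 56 outline. Starts flat, its back turned roughly towards the fence
- jig: L of two battens fixed to the bench, 34 mm high, 30 thick. Origin: inner corner, on the bench; x runs along the fence's inner face away from the end stop (about world +y), y along the stop's inner face away from the fence (towards the robot). Fence: y -30 to 0, x -30 to 350 mm; stop: x -30 to 0, y 0 to 110. A blank of width w tight in the corner: origin at x = w/2, y = 28
- seam (a point): stop end of the seam: on the jig's inner corner (jig x = 0, y = 0) at 28 mm height, level with the blanks' tops and 6 mm below the battens' tops; the seam runs from here along the jig's x axis to the open end of the row of blanks
- scriber: loose upright scriber 153 mm long, 120 g. Origin: its point; z runs up the handle. Cone 14 mm long, round steel shaft 8 mm thick to z = 66 mm, round brass collar 36 mm across at z 66 to 74, square wooden handle 24 x 24 mm (sides along x and y) at z 74 to 150. Stands in the block with the collar on the block's top, point 4 mm above the bench
- holder: wooden scriber block fixed to the bench, 64 x 64 x 70 mm high, with a square 24 x 24 mm vertical hole through its middle. Origin: centre of its underside
- plaque: bystander: carved wooden plaque 120 x 170 x 16 mm beyond the end stop, origin under its centre
- brush_pot: bystander: white ceramic cup 80 mm wide, 100 mm high, origin under its centre
Things that resemble listed ones, but are neither listed nor needed, are in the scene too. Leave any pink or red look-alike of the scriber alone.

How it is judged:
On the way, in this order (a step that is already met when the one before it is completed fails the run):
1. all blanks present lie registered in the row, widest at the end stop, and at rest (y of blank60 in the frame of jig between 0.024 and 0.032 m and y of jig in the frame of blank60 below 0 m and angle between the x axis of each of blank60, blank80, blank100, blank120 and the x axis of jig, either way round below 0.05 rad and height (world z) of each of blank60, blank80, blank100, blank120 below 0.006 m and angle between each of blank60, blank80, blank100, blank120's own z axis and vertical below 0.06 rad and (x of blank60 in the frame of jig below 0.034 m or distance between blank60 and blank80 below 0.074 m or distance between blank60 and blank100 below 0.084 m or distance between blank60 and blank120 below 0.094 m) and y of blank80 in the frame of jig between 0.024 and 0.032 m and y of jig in the frame of blank80 below 0 m and (x of blank80 in the frame of jig below 0.044 m or distance between blank80 and blank100 below 0.094 m or distance between blank80 and blank120 below 0.104 m) and y of blank100 in the frame of jig between 0.024 and 0.032 m and y of jig in the frame of blank100 below 0 m and (x of blank100 in the frame of jig below 0.054 m or distance between blank100 and blank120 below 0.114 m) and y of blank120 in the frame of jig between 0.024 and 0.032 m and y of jig in the frame of blank120 below 0 m and x of blank120 in the frame of jig below 0.064 m and linear speed of each of blank60, blank80, blank100, blank120 below 0.02 m/s), for 0.3 s.
2. the scriber's point travels along the seam of the registered 60 mm blank (middle 70 % of its width, at most 8 mm above it, 8 mm to the fence side, 10 mm to the blank side) (x of scriber in the frame of blank60 between -0.021 and 0.021 m and y of scriber in the frame of blank60 between -0.036 and -0.018 m and z of scriber in the frame of blank60 below 0.036 m and y of blank60 in the frame of jig below 0.034 m and angle between the x axis of blank60 and the x axis of jig, either way round below 0.06 rad), for 0.4 s.
3. the scriber's point travels along the seam of the registered 80 mm blank (middle 70 % of its width, at most 8 mm above it, 8 mm to the fence side, 10 mm to the blank side) (x of scriber in the frame of blank80 between -0.028 and 0.028 m and y of scriber in the frame of blank80 between -0.036 and -0.018 m and z of scriber in the frame of blank80 below 0.036 m and y of blank80 in the frame of jig below 0.034 m and angle between the x axis of blank80 and the x axis of jig, either way round below 0.06 rad), for 0.5 s.
4. the scriber's point travels along the seam of the registered 100 mm blank (middle 70 % of its width, at most 8 mm above it, 8 mm to the fence side, 10 mm to the blank side) (x of scriber in the frame of blank100 between -0.035 and 0.035 m and y of scriber in the frame of blank100 between -0.036 and -0.018 m and z of scriber in the frame of blank100 below 0.036 m and y of blank100 in the frame of jig below 0.034 m and angle between the x axis of blank100 and the x axis of jig, either way round below 0.06 rad), for 0.6 s.
5. the scriber's point travels along the seam of the registered 120 mm blank (middle 70 % of its width, at most 8 mm above it, 8 mm to the fence side, 10 mm to the blank side) (x of scriber in the frame of blank120 between -0.042 and 0.042 m and y of scriber in the frame of blank120 between -0.036 and -0.018 m and z of scriber in the frame of blank120 below 0.036 m and y of blank120 in the frame of jig below 0.034 m and angle between the x axis of blank120 and the x axis of jig, either way round below 0.06 rad), for 0.8 s.
6. the point reaches the end stop along the seam (12 mm or nearer) (y of scriber in the frame of jig between -0.008 and 0.01 m and z of scriber in the frame of jig below 0.036 m and x of scriber in the frame of jig between -0.002 and 0.012 m), for 0.1 s.
At the end, for the whole second after the job is handed in: Every blank present lies flat and still, back face within 4 mm of the fence and 0.05 rad of parallel, within 4 mm of the end stop or the next wider blank; the scriber stands upright (0.08 rad) in its block, point within 14 mm of the hole axis and under 10 mm above the bench (all of step 1 and horizontal distance between scriber and holder below 0.014 m and height (world z) of scriber below 0.01 m and angle between scriber's own z axis and vertical below 0.08 rad and linear speed of scriber below 0.02 m/s); the robot touches nothing.
It fails at once if the scriber moves faster than 10 cm/s while its point is at the seam (y of scriber in the frame of jig between -0.008 and 0.01 m and z of scriber in the frame of jig below 0.036 m and x of scriber in the frame of jig between 0.025 and 0.32 m and linear speed of scriber above 0.1 m/s).
It fails at once if a bystander is moved by more than 30 mm (distance of any of plaque, brush_pot from where it was at the start of the episode above 0.03 m).
Of blank60, blank80, blank100, blank120 only 2 to 3 are there at a start; the rules pass over those that are not, and their reading is None.
At some moment in a run one of blank60, blank80, blank100, blank120 may be knocked a few centimetres aside while the robot is not near it.
It also fails if it takes over 210 s, if anything falls off the work surface, if the arm or the gripper's body presses on something with over 40 N, if the wrist force passes 120 N, or if a joint passes its speed limit or range.

## Robot

A 7-joint arm with a two-finger parallel gripper is mounted at the origin on the work surface. World frame = base frame: x ahead of the robot, y to its left, z up, the work surface at z = 0. Lengths are in m, angles in rad, forces in N, time in s.
With the tool pointing down it reaches from about 0.4 to 0.925 m from the base axis. Payload 4.1 kg.
Tool frame: the origin (TCP) lies midway between the tips of the shut fingers; the grasp point (between the pads) lies arm.pinch_z behind it (arm.pinch_z is the distance from the TCP to the grasp point, in m); z points along the fingers, y is the line along which they close (so a half turn about z gives the same grasp; the last joint's range is limited). The gripper opens to 85 mm and grips with 20 to 120 N. Pads are 22 mm wide; open, the fingers measure 114 mm over their backs; the gripper's body (76 mm by 85 mm) begins 54 mm behind the grasp point. The pads swing forward as they close: fully open they stand 13 mm farther back than shut.
Start: joints at [-1.238, 0.398, 0.045, 1.537, -0.019, 1.207, -0.051], TCP at [0.272, 0.59, 0.231] pointing down, gripper open.
Joint ranges: [-2.82, 2.82], [-0.49, 2.23], [-1.37, 1.46], [0, 2.46], [-1.36, 4.5], [0.23, 2], [-2.94, 2.94]. Speed limits (rad/s): [2.57, 2.57, 3.14, 3.14, 3.14, 3.14, 3.14].

## Interface

Orientations are given as [roll, pitch, yaw] about the fixed x, y, z axes, in that order (R = Rz(yaw) Ry(pitch) Rx(roll)).
In Python, from cell import arm, vision gives the robot as it stands.
- The arm moves only by the shell command python3 -m inch 'ROWS' [OPENING] [FORCE]. ROWS is JSON, a list of rows, each a list of 2 entries, a list of its own where there are three numbers: the shift along the tool's x, y, z normalised to -1 to 1, where 1 is 60 mm, then the turn about the tool's z normalised to -1 to 1, where 1 is 2 rad. In form: [[[tx, ty, tz], spin], ...]. A call has 1 to 5 rows; each row shifts and turns the commanded pose from where the row before left it, along the tool's axes as they then stand; what a row does not reach is not made up. A row lasts 1/8 s, in which the tool goes at most 62.5 mm and 10.7 degrees, less where a joint would pass 70% of its speed; a pose out of reach is approached as far as the arm can. A call with a number of a shift or a turn outside -1 to 1 is refused whole. A call with a gripper value outside its range is refused whole. OPENING is the closure, from -1 (fully open) to 1 (shut), set as the call begins (- or left out, the last holds). The fingers move at their own pace and stop on an object; FORCE is the grip in N (left out, the last holds). Time passes only in rows, so rows that do not move let the fingers close. It gives the time, the measured TCP pose, the force, the opening and the grip force at its end, in the units of the state.
- arm.state(): the state, without advancing time (a new reading comes with each control period).
- vision.camera(name): name is "side" or "top" or "wrist"; returns the picture (480x640x3 uint8, blue, green, red); there is no depth.
- vision.calibration(name): a dict with "intrinsics" (3x3 intrinsics, pixels), "k1" (the pictures are not rectified: a ray, as slopes to the right and down, at radius r is drawn at 1 + k1 r^2 times it, then the intrinsics apply), "position" and "rotation" of the camera in the world; the wrist camera has in their place "tool_from_camera" (4x4, takes a point from camera to tool coordinates, whose origin is the TCP and whose axes are the flange's). Camera axes: x right, y up, looking along -z (the intrinsics and any distortion apply to the point x, -y, -z); pixel columns grow to the right and rows downward; lengths in m; the calibration is good to about 2 mm. A picture is of the moment at which its call begins: read the wrist's pose just before it. calibration takes no time and is no camera call.
- arm.sign_off(): hands the job in; it is judged then, once.
The state is a dict: "clock": time; "joint_pos": joint angles; "dq": joint speeds; "tau": joint torques, N m; "eef_pos": TCP position; "ee_rot": TCP orientation; "force": force on the tool from outside, world axes, zero at the start; "torque": the same for the moment, N m; "opening": finger opening in m; "grasp_force": force on a finger pad.
Only numpy, scipy, OpenCV 4.12 (cv2) and the standard library are available. Lean on these libraries where they do the work, as an engineer would, in place of code of your own. Each camera call takes 0.05 s, during which the arm holds its last target. There are 200 camera calls.

## Working session

There is one attempt and no reset: what is moved stays moved. The work goes in short steps, Python scripts to look and compute and a shell command to move; the robot and the scene stay as the last step left them, time stands still between calls to the robot, and variables do not carry over. Pictures are saved under pics/ and viewed, at most 14 in all, crops included, and the job is handed in when it is done.

```bash
ls; mkdir -p pics; python3 - <<'E'
from cell import arm, vision
import cv2
s=arm.state(); print({k:s[k] for k in s}); print(arm.pinch_z)
for n in("top","side"):
    print(n,vision.calibration(n)); cv2.imwrite(f"pics/{n}0.png",vision.camera(n))
print(vision.calibration("wrist"))
E
```

```text
pics
{'clock': 0.0, 'joint_pos': array([-1.23799085,  0.39919738,  0.04506276,  1.53792295, -0.01870556,
        1.20691134, -0.05070618]), 'dq': array([-1.77444726e-03, -8.51953301e-04,  8.14518430e-04,  1.90606385e-05,
       -9.06105670e-04, -4.30992015e-04,  4.09046246e-04]), 'tau': array([-4.19156986e-04, -4.75127828e+01,  1.36426862e+00, -2.54221398e+01,
        1.15236561e-02,  9.12510994e-03, -7.22164430e-06]), 'eef_pos': array([0.2717523 , 0.58973921, 0.23024148]), 'ee_rot': array([-3.13958074e+00,  1.44923880e-04,  2.70986387e+00]), 'force': array([-0.22416614, -0.5805493 , -0.33467301]), 'torque': array([-0.01062143, -0.00860652, -0.03218138]), 'grasp_force': 0.0, 'opening': 0.08521991879404632}
0.0187
top {'intrinsics': array([[445.85156392,   0.        , 312.92217711],
       [  0.        , 445.85156392, 238.52936095],
       [  0.        ,   0.        ,   1.        ]]), 'k1': -0.03260741953022327, 'position': array([ 0.38954626, -0.04314194,  1.01441861]), 'rotation': array([ 0.17278064, -0.0102953 , -1.55910788])}
side {'intrinsics': array([[583.06958579,   0.        , 316.73822442],
       [  0.        , 583.06958579, 244.11423169],
       [  0.        ,   0.        ,   1.        ]]), 'k1': 0.03928443255168509, 'position': array([ 0.16406015, -0.97886741,  0.68216547]), 'rotation': array([ 1.02820578,  0.00915919, -0.43087152])}
{'intrinsics': array([[340.82617424,   0.        , 318.84053066],
       [  0.        , 340.82617424, 233.24226205],
       [  0.        ,   0.        ,   1.        ]]), 'k1': -0.002217313006861143, 'tool_from_camera': array([[-1.59876586e-03,  9.54450438e-01,  2.98365221e-01,
         7.64703976e-02],
       [ 9.99998720e-01,  1.54384303e-03,  4.19761269e-04,
        -4.88354436e-04],
       [-5.99877383e-05,  2.98365510e-01, -9.54451685e-01,
        -1.43215803e-01],
       [ 0.00000000e+00,  0.00000000e+00,  0.00000000e+00,
         1.00000000e+00]])}
```

View pics/top0.png

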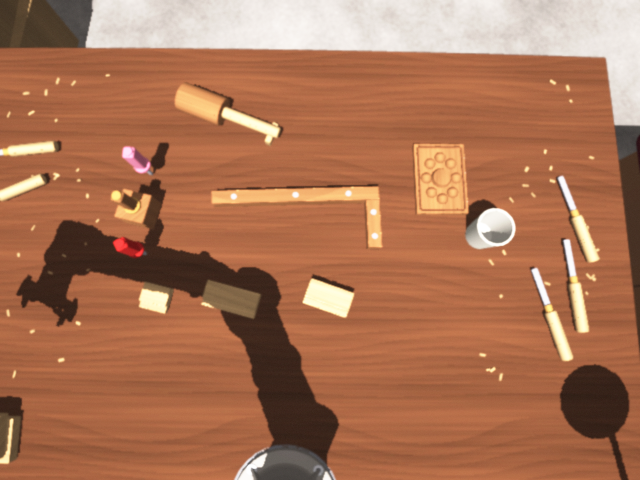

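View pics/side0.png

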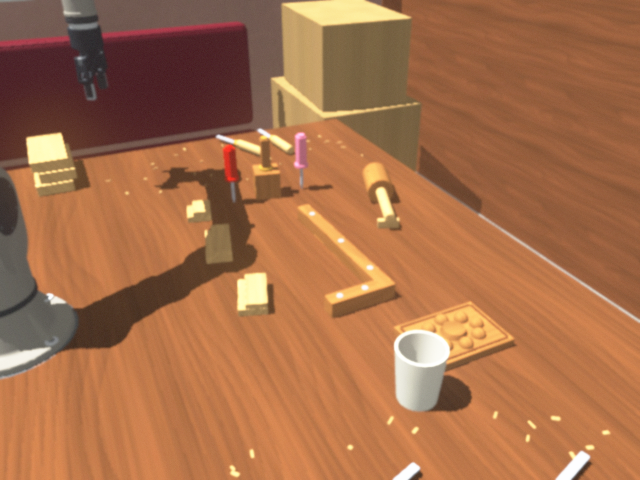

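The top view shows three blanks at (155,298), (232,299, in shadow) and (330,297). The jig has its corner near (372,200), and the fence runs left to (212,197). 

Candidates for the scriber are:
- the wooden handle in the block, (120,197) top / (265,150) side
- the red look-alike, (130,247) top / (231,160) side
- the pink look-alike, (137,160) top / (301,150) side

I choose the wooden one in the block. The chisels at the edges are clutter.

```bash
cat > lib.py <<'E'
import numpy as np, cv2
from scipy.spatial.transform import Rotation as Ro
from cell import arm, vision
def cam(n):
    c=vision.calibration(n)
    if n=="wrist":
        s=arm.state(); T=np.eye(4); T[:3,:3]=Ro.from_euler('xyz',s['ee_rot']).as_matrix(); T[:3,3]=s['eef_pos']
        M=T@c['tool_from_camera']; R,p=M[:3,:3],M[:3,3]
    else: R,p=Ro.from_euler('xyz',c['rotation']).as_matrix(),c['position']
    return c['intrinsics'],c['k1'],R,p
def proj(C,P):
    K,k,R,p=C; q=(np.atleast_2d(P)-p)@R; s=np.c_[q[:,0],-q[:,1]]/-q[:,2:]
    s*=1+k*(s**2).sum(1,keepdims=True); return s@K[:2,:2].T+K[:2,2]
def ray(C,uv):
    K,k,R,p=C; uv=np.atleast_2d(uv).astype(float)
    d=(uv-K[:2,2])/np.diag(K)[:2]; s=d.copy()
    for _ in range(8): s=d/(1+k*(s**2).sum(1,keepdims=True))
    return np.c_[s[:,0],-s[:,1],-np.ones(len(s))]@R.T
def plane(C,uv,z):
    r=ray(C,uv); p=C[3]; return (p+r*((z-p[2])/r[:,2])[:,None])[:,:2]
def tri(C1,u1,C2,u2):
    A=[];b=[]
    for C,u in((C1,u1),(C2,u2)):
        d=ray(C,u)[0]; d/=np.linalg.norm(d); Q=np.eye(3)-np.outer(d,d); A.append(Q); b.append(Q@C[3])
    return np.linalg.solve(sum(A),sum(b))
def go(x,y,z=None,yaw=None):
    """print shift in tool axes (units of 60 mm) and spin (units of 2 rad) to reach pose"""
    s=arm.state(); e=s['eef_pos']; R=Ro.from_euler('xyz',s['ee_rot']).as_matrix()
    d=R.T@(np.array([x,y,e[2] if z is None else z])-e)/0.06
    sp=0
    if yaw is not None:
        dy=(yaw-s['ee_rot'][2]+np.pi/2)%np.pi-np.pi/2; sp=-dy/2
    print('go: shift',d.round(3),'spin',round(sp,3),'| at',e.round(4),s['ee_rot'].round(3),'q7',s['joint_pos'][6].round(2),'t',round(s['clock'],2))
E
python3 - <<'E'
from lib import *
im=cv2.imread('pics/top0.png'); C=cam('top'); h=cv2.cvtColor(im,cv2.COLOR_BGR2HSV)
for uv in[(155,298),(232,299),(330,297),(232,330),(300,195),(400,300),(374,230)]: print(uv,h[uv[1],uv[0]])
# jig at z=.034: top corner pixels from mask
m=cv2.inRange(h,(10,80,150),(20,190,255)); 
L=((h[...,1]<150)&(h[...,0]>15)&(h[...,2]>60)).astype(np.uint8)*255
L=cv2.morphologyEx(L,cv2.MORPH_OPEN,np.ones((3,3)))
for c in cv2.findContours(L,0,2)[0]:
    if cv2.contourArea(c)>250:
        w=plane(C,c[:,0],.022).astype(np.float32); r=cv2.minAreaRect(w*1000); print('blank?',c[:,0].mean(0).round(),np.round(r[0]),np.round(r[1]),round(r[2],1))
cv2.imwrite('pics/m.png',np.hstack([cv2.resize(im[120:340,80:400],None,fx=2.4,fy=2.4)]))
E
```

```text
(155, 298) [ 28  38 255]
(232, 299) [ 15 114 132]
(330, 297) [ 28  40 255]
(232, 330) [ 11 145  65]
(300, 195) [ 16 133 247]
(400, 300) [ 10 153 168]
(374, 230) [ 17 130 250]
blank? [  8. 435.] [120. 590.] [93. 39.] 6.1
blank? [558. 332.] [ 360. -596.] [126.  28.] 17.2
blank? [154. 297.] [426. 297.] [67. 55.] 76.4
blank? [228. 298.] [425. 130.] [120.  55.] 76.1
blank? [328. 297.] [431. -87.] [102.  60.] 71.5
blank? [577. 303.] [ 422. -647.] [126.  30.] 6.1
blank? [585. 237.] [ 580. -676.] [126.  33.] 17.6
blank? [489. 228.] [ 589. -455.] [ 84. 114.] 24.9
blank? [252. 196.] [660.  87.] [ 28. 188.] 0.8
blank? [345. 200.] [ 615. -110.] [138. 186.] 0.9
blank? [432. 195.] [ 668. -336.] [60. 71.] 0.9
blank? [ 22. 187.] [676. 629.] [ 29. 110.] 24.0
blank? [138. 161.] [745. 366.] [85. 38.] 49.4
blank? [ 33. 148.] [770. 621.] [ 27. 132.] 7.2
blank? [251. 123.] [832. 104.] [147.  55.] 71.6
blank? [198. 104.] [885. 230.] [114.  38.] 67.7
```

View pics/m.png

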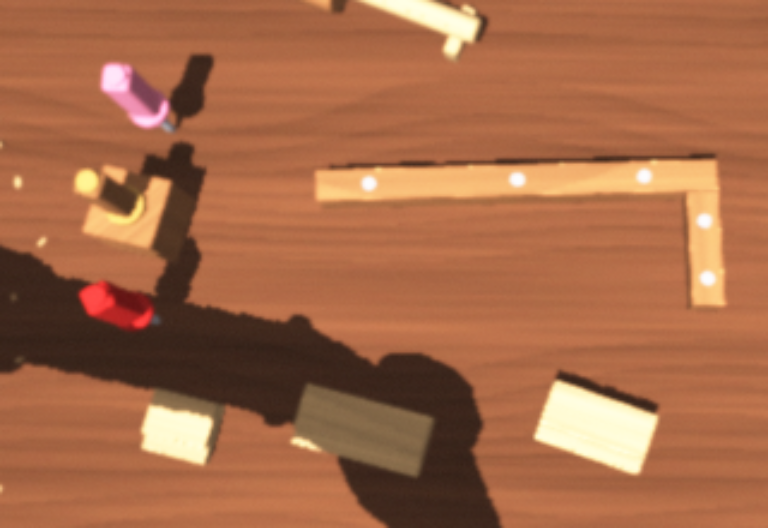

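Crop: the wooden handle leans (by perspective) from (85,183) to its collar at (125,205) in the block, so this is the right scriber; the red and pink ones stand apart on the bench. Inner jig corner is at about (690,192), open fence end at (317,185).

```bash
cat >> lib.py <<'E'
J0=None
E
python3 - <<'E'
from lib import *
im=cv2.imread('pics/top0.png'); C=cam('top'); g=im.astype(float)[...,1]
def edge(line,ax):  # strongest gradient subpixel
    d=np.diff(line); i=np.argmax(np.abs(d)); return i
low=[];up=[]
for u in list(range(222,350,8)):
    col=cv2.GaussianBlur(im,(3,3),0)[180:215,u,1].astype(float); d=np.diff(col)
    hi=col[10:18].max(); 
    idx=np.where(col>120)[0]; up.append((u,180+idx[0]-.5)); low.append((u,180+idx[-1]+.5))
lf=[];rt=[]
for v in range(210,244,4):
    r=cv2.GaussianBlur(im,(3,3),0)[v,355:395,1].astype(float); idx=np.where(r>120)[0]; lf.append((355+idx[0]-.5,v)); rt.append((355+idx[-1]+.5,v))
for n,p,z in(('low0',low,0),('low34',low,.034),('up34',up,.034),('lf0',lf,0),('rt34',rt,.034)):
    w=plane(C,p,z); print(n,np.polyfit(w[:,1],w[:,0],1).round(4) if n[0] in'lu' and n[:2]!='lf' else np.polyfit(w[:,0],w[:,1],1).round(4), w.mean(0).round(4), w.std(0).round(4))
print(np.array(low)[::4],np.array(lf)[::3])
# scriber: side and top
S=cam('side'); ims=cv2.imread('pics/side0.png'); cv2.imwrite('pics/s.png',np.hstack([cv2.resize(ims[120:210,210:320],(550,450)),cv2.resize(im[180:240,105:165],(240,240)).repeat(1,0) if 0 else cv2.copyMakeBorder(cv2.resize(im[180:230,105:165],(240,200)),0,250,0,0,0)]))
E
```

```text
low0 [-0.047   0.6527] [0.6517 0.0218] [0.0041 0.0863]
low34 [-0.047   0.6438] [0.6429 0.0197] [0.004  0.0834]
up34 [-0.0397  0.6763] [0.6755 0.0205] [0.0035 0.0839]
lf0 [ 0.0439 -0.2025] [ 0.5981 -0.1763] [0.0245 0.0013]
rt34 [ 0.0422 -0.2308] [ 0.5916 -0.2059] [0.0237 0.0012]
[[222.  204.5]
 [254.  203.5]
 [286.  202.5]
 [318.  201.5]] [[365.5 210. ]
 [366.5 222. ]
 [367.5 234. ]]
```

View pics/s.png

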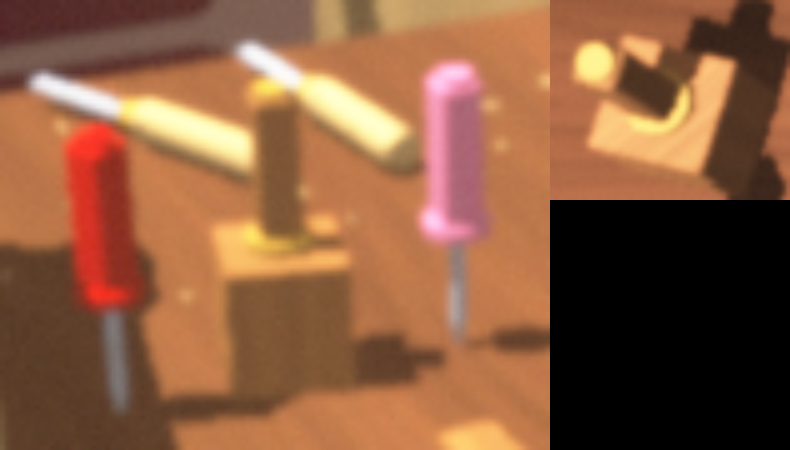

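The zoom shows the wooden scriber with its yellow collar sitting on the block, at (275,240) in the side crop. Red and pink stand free on the bench and stay untouched. Next I go above the 120 blank.

```bash
python3 - <<'E'
from lib import *
go(.425,.130,.23,1.328)
E
```

```text
go: shift [-5.526 -5.892  0.017] spin 0.691 | at [0.2717 0.5898 0.2304] [-3.14  0.    2.71] q7 -0.05 t 0.1
```

```bash

python3 -m inch '[[[-0.55,-0.59,0],0],[[-0.55,-0.59,0],0],[[-0.55,-0.59,0],0],[[-0.55,-0.59,0],0],[[-0.55,-0.59,0],0]]' -1
python3 -m inch '[[[-0.55,-0.59,0],0],[[-0.55,-0.59,0],0],[[-0.55,-0.59,0],0],[[-0.55,-0.59,0],0],[[-0.55,-0.59,0],0]]'
python3 -m inch '[[[0,0,0],0.086],[[0,0,0],0.086],[[0,0,0],0.086],[[0,0,0],0.086],[[0,0,0],0.086]]'
python3 -m inch '[[[0,0,0],0.086],[[0,0,0],0.086],[[0,0,0],0.086],[[0,0,0],0.086],[[0,0,0],0]]'
python3 - <<'E'
from lib import *
go(.425,.130,.23,1.328)
C=cam('wrist');im=vision.camera('wrist');cv2.imwrite('pics/w1.png',im)
cv2.imwrite('pics/t1.png',vision.camera('top'))
E
```

```text
clock: 0.72
eef_pos: [0.348, 0.3587, 0.231]
ee_rot: [-3.141, -0.0, 2.71]
force: [0.3, -0.2, 0.5]
opening: 0.0853
grasp_force: 0.0
clock: 1.35
eef_pos: [0.4236, 0.1291, 0.2311]
ee_rot: [3.142, -0.0, 2.71]
force: [1.5, 1.4, 0.3]
opening: 0.0858
grasp_force: 0.0
clock: 1.98
eef_pos: [0.4232, 0.1306, 0.231]
ee_rot: [-3.141, -0.0, 1.844]
force: [-0.3, 0.5, 0.2]
opening: 0.0855
grasp_force: 0.0
clock: 2.6
eef_pos: [0.4233, 0.1307, 0.231]
ee_rot: [-3.141, 0.0, 1.164]
force: [-1.2, 0.3, 0.3]
opening: 0.0854
grasp_force: 0.0
go: shift [0.001 0.031 0.017] spin -0.082 | at [0.4233 0.1307 0.231 ] [-3.141  0.     1.164] q7 -0.79 t 2.6
```

View pics/w1.png

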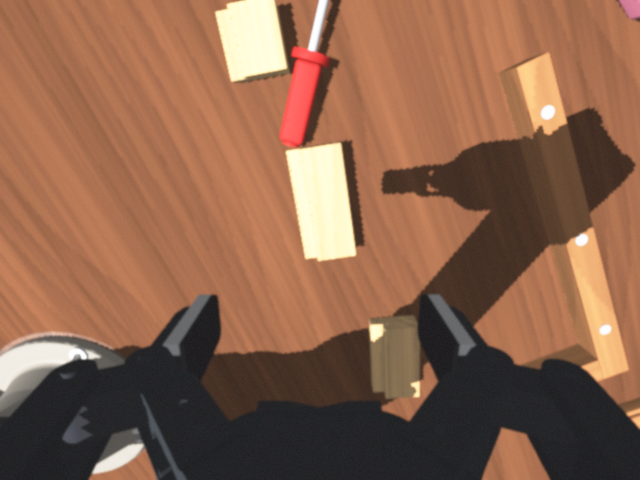

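Wrist view: 120 blank at (322,203), 60 blank at (252,42), 100 blank in the arm's shadow at (396,357), and the fence from (525,65) to (610,375).

```bash
cat >> lib.py <<'E'
def blanks(C,im,z=.022,amin=250,lo=(15,0,60),hi=(40,130,255)):
    h=cv2.cvtColor(im,cv2.COLOR_BGR2HSV); m=cv2.morphologyEx(cv2.inRange(h,lo,hi),cv2.MORPH_OPEN,np.ones((3,3)))
    out=[]
    for c in cv2.findContours(m,0,2)[0]:
        if cv2.contourArea(c)<amin: continue
        w=plane(C,c[:,0],z).astype(np.float32)*1000; (cx,cy),(a,b),t=cv2.minAreaRect(w)
        if a<b: a,b,t=b,a,t+90
        if 45<b<72 and 50<a<135: out.append((cx,cy,a,b,(t-90+90)%180-90)); print('blank px',c[:,0].mean(0).round(),'c',round(cx,1),round(cy,1),'size',round(a,1),round(b,1),'long axis vs +y deg',round((t-90+90)%180-90,1))
    return out
E
python3 - <<'E'
from lib import *
C=cam('wrist'); 
# (arm has not moved since picture)
blanks(C,cv2.imread('pics/w1.png')); print('top'); blanks(cam('top'),cv2.imread('pics/t1.png'))
q=plane(C,[(288,150),(342,143),(355,256),(306,259)],.022); print(q.round(4),q.mean(0))
go(.425,.13,.15,1.328)
E
```

```text
blank px [397. 358.] c 430.9 -85.5 size 118.8 61.4 long axis vs +y deg -17.9
blank px [319. 199.] c 425.3 126.2 size 124.2 58.3 long axis vs +y deg -14.5
blank px [249.  42.] c 427.0 294.7 size 65.5 57.4 long axis vs +y deg -13.5
top
blank px [154. 303.] c 403.1 296.0 size 113.7 62.2 long axis vs +y deg -61.3
blank px [235. 301.] c 424.5 123.5 size 111.7 59.1 long axis vs +y deg -14.1
blank px [328. 298.] c 431.1 -86.3 size 103.0 57.8 long axis vs +y deg -17.6
[[0.4156 0.1921]
 [0.4681 0.1769]
 [0.4356 0.0591]
 [0.3843 0.0774]] [0.42591706 0.12637697]
go: shift [-0.     0.029  1.352] spin -0.082 | at [0.4234 0.1307 0.2311] [-3.141  0.     1.164] q7 -0.79 t 2.7
```

```bash

python3 -m inch '[[[0.075,0.02,0.5],-0.077],[[0,0,0.6],0],[[0,0,0.6],0],[[0,0,0.6],0],[[0,0,0],0]]'
python3 - <<'E'
from lib import *
go(.4255,.126,.0,1.318)
E
```

```text
clock: 3.32
eef_pos: [0.4243, 0.1334, 0.0913]
ee_rot: [-3.137, 0.004, 1.317]
force: [0.1, 0.1, 0.4]
opening: 0.0859
grasp_force: 0.0
go: shift [-0.108  0.058  1.522] spin -0.0 | at [0.4243 0.1334 0.0913] [-3.137  0.004  1.317] q7 -0.54 t 3.33
```

```bash

python3 -m inch '[[[-0.11,0.05,0.4],0],[[0,0,0.4],0],[[0,0,0.4],0],[[0,0,0.3],0],[[0,0,0],0]]'
python3 -m inch '[[[0,0,0],0],[[0,0,0],0],[[0,0,0],0],[[0,0,0],0],[[0,0,0],0]]' 1 40
python3 -m inch '[[[0,0,0],0],[[0,0,0],0],[[0,0,-0.25],0],[[0,0,-0.25],0],[[0,0,0],0]]'
python3 - <<'E'
from lib import *
# jig estimate
th=np.arctan(.044); c=np.array([.655,-.174])
ex=np.array([-np.sin(th),np.cos(th)]); ey=np.array([-np.cos(th),-np.sin(th)])
p=c+ex*.070+ey*.065; print(p); go(*p,None,np.pi/2+th)
cv2.imwrite('pics/w2.png',vision.camera('wrist'))
E
```

```text
clock: 3.95
eef_pos: [0.4281, 0.1275, 0.0037]
ee_rot: [-3.141, -0.0, 1.317]
force: [0.1, 0.4, 1.1]
opening: 0.0855
grasp_force: 0.0
clock: 4.58
eef_pos: [0.4287, 0.1278, 0.0048]
ee_rot: [3.14, -0.002, 1.316]
force: [-1.6, 1.2, 6.3]
opening: 0.0548
grasp_force: 41.7
clock: 5.2
eef_pos: [0.4291, 0.1279, 0.035]
ee_rot: [3.139, -0.003, 1.316]
force: [0.0, 0.4, -1.7]
opening: 0.0549
grasp_force: 43.5
[ 0.58698581 -0.1069249 ]
go: shift [-3.125e+00  3.533e+00  2.000e-03] spin -0.149 | at [0.4291 0.1279 0.035 ] [ 3.139e+00 -3.000e-03  1.316e+00] q7 -0.46 t 5.2
```

View pics/w2.png

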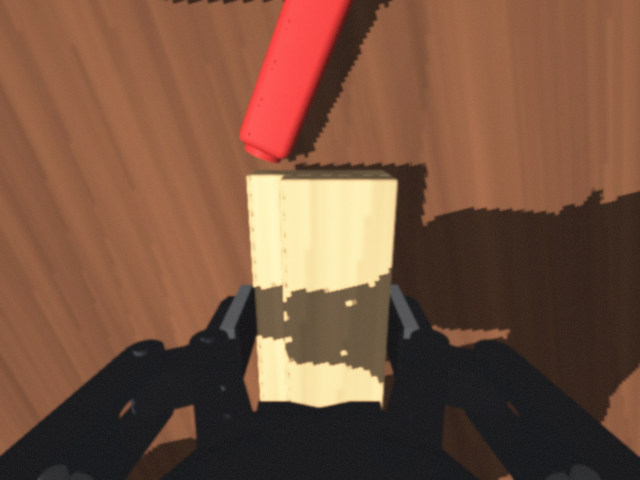

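The 120 blank is held square at about (320,290), rebate on the left (robot side). Next I carry it to near the stop.

```bash

python3 -m inch '[[[0,0,0],-0.075],[[0,0,0],-0.075],[[-0.5,0.4,0],0],[[-0.6,0.4,0],0],[[-0.6,0.4,0],0]]'
python3 -m inch '[[[-0.6,0.4,0],0],[[-0.6,0.4,0],0],[[-0.55,0.3,0],0],[[-0.35,0.16,0],0],[[0,0,0],0]]'
python3 - <<'E'
from lib import *
th=np.arctan(.044); c=np.array([.655,-.174])
ex=np.array([-np.sin(th),np.cos(th)]); ey=np.array([-np.cos(th),-np.sin(th)])
p=c+ex*.070+ey*.065; go(*p,.005,np.pi/2+th)
cv2.imwrite('pics/t2.png',vision.camera('top')); C=cam('top')
im=cv2.imread('pics/t2.png'); cv2.imwrite('pics/t2c.png',cv2.resize(im[170:330,150:400],None,fx=3,fy=3))
E
```

```text
clock: 5.88
eef_pos: [0.5046, 0.0278, 0.0329]
ee_rot: [-3.141, -0.0, 1.617]
force: [0.7, 0.2, -1.0]
opening: 0.0549
grasp_force: 43.5
clock: 6.5
eef_pos: [0.5853, -0.0955, 0.0329]
ee_rot: [-3.141, 0.001, 1.613]
force: [-0.1, 0.0, -1.9]
opening: 0.0549
grasp_force: 43.5
go: shift [-0.19   0.021  0.466] spin -0.001 | at [ 0.5853 -0.0955  0.0329] [-3.141e+00  1.000e-03  1.613e+00] q7 0.32 t 6.5
```

View pics/t2c.png

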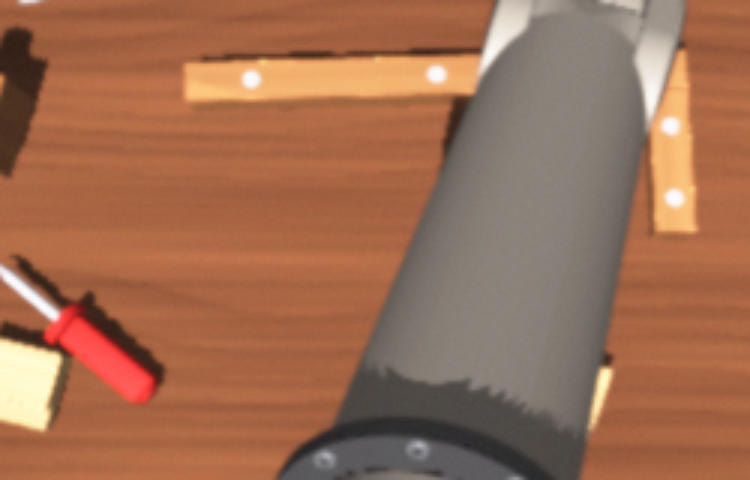

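The crop shows the held 120 blank near the jig corner under the arm. The red look-alike has toppled and lies at crop (100,350), close to the 60 blank, so I will stay clear of it.

```bash

python3 -m inch '[[[-0.12,0,0.2],0],[[0,0,0.2],0],[[0,0,0.06],0],[[0,0,0],0],[[0,0,0],0]]'
python3 -m inch '[[[0,0,0],0],[[0,0,0],0],[[0,0,0],0],[[0,0,0],0],[[0,0,0],0]]' 0
python3 -m inch '[[[0,0,-0.4],0],[[0,0,-0.6],0],[[0,0,-0.6],0],[[0,-0.5,-0.6],0],[[0,-0.6,-0.6],0]]' 
python3 - <<'E'
from lib import *
C=cam('wrist'); im=vision.camera('wrist'); cv2.imwrite('pics/w3.png',im); s=arm.state(); print(s['eef_pos'],s['ee_rot'],s['opening'])
np.savez('w3.npz',R=C[2],p=C[3])
blanks(C,im)
E
```

```text
clock: 7.18
eef_pos: [0.5858, -0.1006, 0.0055]
ee_rot: [3.142, -0.0, 1.616]
force: [0.5, -0.1, -1.3]
opening: 0.055
grasp_force: 43.5
clock: 7.8
eef_pos: [0.5858, -0.101, 0.0057]
ee_rot: [3.142, -0.0, 1.616]
force: [0.1, -0.3, -1.0]
opening: 0.0551
grasp_force: 43.5
clock: 8.43
eef_pos: [0.5194, -0.104, 0.1748]
ee_rot: [3.141, 0.0, 1.616]
force: [-0.2, -0.3, -0.4]
opening: 0.0546
grasp_force: 43.5
[ 0.51644186 -0.10566539  0.1788133 ] [ 3.13966005e+00 -8.88424271e-04  1.61302605e+00] 0.054550358965146074
```

View pics/w3.png

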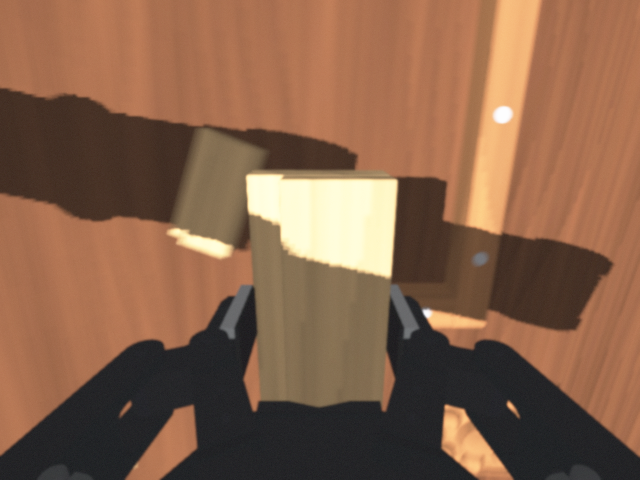

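The blank is still held, since closure 0 is only about 42 mm open. I go back down and open wider. The 100 blank shows in shadow at (220,190), so I work out where it lies now.

```bash

python3 - <<'E'
from lib import *
C=cam('wrist'); print(plane(C,[(220,190),(207,128),(267,150),(232,255),(170,232)],.022).round(3))
print('jig inner bottom',plane(C,[(484,60),(466,222)],0).round(4),'inner top',plane(C,[(493,60),(474,190)],.034).round(4))
go(.5858,-.101,.0060,1.616)
E
```

```text
[[ 0.428 -0.087]
 [ 0.419 -0.035]
 [ 0.469 -0.051]
 [ 0.436 -0.148]
 [ 0.38  -0.128]]
jig inner bottom [[ 0.6521  0.0306]
 [ 0.661  -0.1129]] inner top [[ 0.6443  0.0245]
 [ 0.6474 -0.0757]]
go: shift [0.026 1.153 2.882] spin -0.001 | at [ 0.5164 -0.1057  0.1788] [ 3.140e+00 -1.000e-03  1.613e+00] q7 0.26 t 8.47
```

```bash

python3 -m inch '[[[0.026,0.55,0.4],0],[[0,0.55,0.6],0],[[0,0.05,0.6],0],[[0,0,0.6],0],[[0,0,0.6],0]]'
python3 -m inch '[[[0,0,0.08],0],[[0,0,0],0],[[0,0,0],0],[[0,0,0],0],[[0,0,0],0]]' -0.6
python3 -m inch '[[[0,0,0],0],[[0,0,-0.4],0],[[0,0,-0.6],0],[[0,0,-0.6],0],[[0,0,-0.6],0]]' 
python3 -m inch '[[[0,-0.6,0],0],[[0,-0.6,0],0],[[0,-0.5,0],0],[[0,0,0],0],[[0,0,0],0]]' 
python3 - <<'E'
from lib import *
C=cam('wrist'); im=vision.camera('wrist'); cv2.imwrite('pics/w4.png',im); s=arm.state(); print(s['eef_pos'],s['ee_rot'],s['opening'])
blanks(C,im)
E
```

```text
clock: 9.1
eef_pos: [0.5889, -0.0993, 0.0044]
ee_rot: [3.141, -0.0, 1.616]
force: [-0.1, 0.3, 28.9]
opening: 0.0548
grasp_force: 48.9
clock: 9.72
eef_pos: [0.5891, -0.0993, 0.0016]
ee_rot: [3.14, -0.0, 1.616]
force: [0.2, -0.5, 0.3]
opening: 0.0684
grasp_force: 0.0
clock: 10.35
eef_pos: [0.5885, -0.0993, 0.1341]
ee_rot: [-3.142, -0.0, 1.616]
force: [1.3, 0.1, -0.7]
opening: 0.0682
grasp_force: 0.0
clock: 10.98
eef_pos: [0.4877, -0.1038, 0.1332]
ee_rot: [3.14, -0.0, 1.616]
force: [0.6, 0.5, -0.3]
opening: 0.0683
grasp_force: 0.0
[ 0.48803571 -0.10377747  0.13323494] [3.14005066e+00 1.60978801e-04 1.61635938e+00] 0.06815859890570479
blank px [487. 454.] c 660.1 -329.9 size 62.4 52.2 long axis vs +y deg 2.4
blank px [453. 249.] c 587.2 -102.3 size 123.9 65.7 long axis vs +y deg 2.5
blank px [248. 204.] c 430.4 -89.7 size 106.2 55.6 long axis vs +y deg -18.9
```

View pics/w4.png

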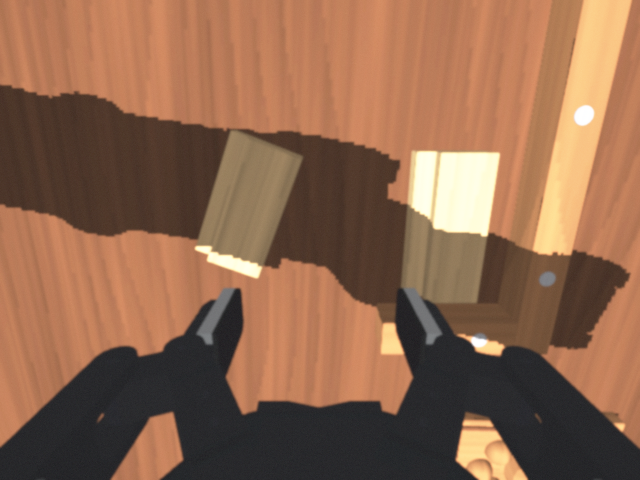

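120 blank released at (453,228), rebate to the left, with the fence to the right; the 100 blank is at (250,205). Next I turn the tool 90° and push the 120 square onto the fence with both open fingers.

```bash

python3 -m inch '[[[0,0.5,0],0],[[0,0,0],0.086],[[0,0,0],0.086],[[0,0,0],0.086],[[0,0,0],0.086]]' -1
python3 -m inch '[[[0,0,0],0.086],[[0,0,0],0.086],[[0,0,0],0.086],[[0,0,0],0.086],[[0,0,0],0.086]]'
python3 - <<'E'
from lib import *
go(.517,-.102,.008,.044)
E
```

```text
clock: 11.65
eef_pos: [0.518, -0.1024, 0.1328]
ee_rot: [3.141, 0.0, 0.923]
force: [-0.8, -0.2, 0.4]
opening: 0.0854
grasp_force: 0.0
clock: 12.28
eef_pos: [0.518, -0.1023, 0.1329]
ee_rot: [3.141, -0.001, 0.063]
force: [0.1, -0.2, 0.4]
opening: 0.0853
grasp_force: 0.0
go: shift [-0.018 -0.008  2.082] spin 0.01 | at [ 0.518  -0.1023  0.1329] [ 3.141e+00 -1.000e-03  6.300e-02] q7 -1.14 t 12.28
```

```bash

python3 -m inch '[[[0,0,0.5],0.01],[[0,0,0.6],0],[[0,0,0.6],0],[[0,0,0.55],0],[[0,0,0],0]]'
python3 -m inch '[[[0.25,0,0],0],[[0.25,0,0],0],[[0.2,0,0],0],[[0.15,0,0],0],[[0.1,0,0],0]]'
python3 - <<'E'
from lib import *
C=cam('wrist'); im=vision.camera('wrist'); cv2.imwrite('pics/w5.png',im); go(.589,-.102,.008,.044)
E
```

```text
clock: 12.9
eef_pos: [0.5156, -0.1021, -0.0043]
ee_rot: [-3.141, 0.005, 0.049]
force: [-0.4, -0.4, 0.1]
opening: 0.0855
grasp_force: 0.0
clock: 13.52
eef_pos: [0.5742, -0.0998, -0.002]
ee_rot: [-3.141, 0.0, 0.048]
force: [-2.2, 0.6, 0.7]
opening: 0.0852
grasp_force: 0.7
go: shift [ 0.231  0.049 -0.166] spin 0.002 | at [ 0.575  -0.0997 -0.002 ] [ 3.141e+00 -1.000e-03  4.800e-02] q7 -1.03 t 13.57
```

View pics/w5.png

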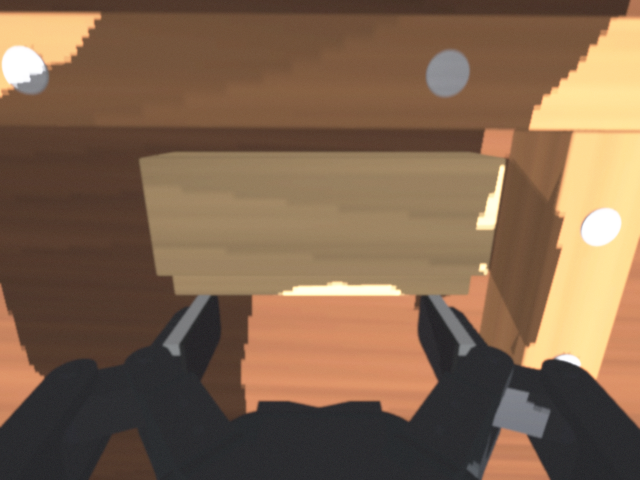

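The blank sits square ahead of both fingers (front edge at row ~292), with a small gap to the fence (rows 128–152); the stop is to the right at column ~520. I continue the push in small steps.

```bash

python3 -m inch '[[[0.06,0,0],0],[[0.06,0,0],0],[[0.05,0,0],0],[[0,0,0],0]]'
python3 -m inch '[[[0.05,0,0],0],[[0.03,0,0],0],[[0,0,0],0]]'
python3 -m inch '[[[0.04,0,0],0],[[0.0,0,0],0],[[0,0,0],0]]'
python3 -m inch '[[[0.03,0,0],0],[[0.0,0,0],0],[[0,0,0],0]]'
python3 -m inch '[[[0.03,0,0],0],[[0.0,0,0],0],[[0,0,0],0]]'
```

```text
clock: 14.08
eef_pos: [0.5828, -0.0993, -0.0024]
ee_rot: [-3.141, 0.002, 0.047]
force: [-4.8, 0.8, 2.3]
opening: 0.0852
grasp_force: 2.1
clock: 14.45
eef_pos: [0.5829, -0.0994, -0.0028]
ee_rot: [-3.139, 0.011, 0.046]
force: [-13.7, 1.3, 11.1]
opening: 0.0854
grasp_force: 6.6
clock: 14.82
eef_pos: [0.583, -0.0994, -0.0031]
ee_rot: [-3.138, 0.015, 0.046]
force: [-17.3, 0.3, 13.5]
opening: 0.0853
grasp_force: 8.7
clock: 15.2
eef_pos: [0.583, -0.0996, -0.0033]
ee_rot: [-3.137, 0.019, 0.045]
force: [-20.5, 1.1, 15.4]
opening: 0.0854
grasp_force: 10.3
clock: 15.58
eef_pos: [0.5829, -0.0996, -0.0036]
ee_rot: [-3.136, 0.022, 0.044]
force: [-23.6, 0.9, 16.8]
opening: 0.0853
grasp_force: 11.7
```

```bash

python3 -m inch '[[[-0.3,0,0],0],[[-0.4,0,0],0],[[0,0,-0.6],0],[[0,0,-0.6],0],[[0,0,0],0]]' 1 30
python3 -m inch '[[[0.4,-0.4,0],0],[[0.4,-0.6,0],0],[[0,-0.6,0],0],[[0,0,0],0],[[0,0,0],0]]' 
python3 - <<'E'
from lib import *
th=.044
go(.617,-.008,.008,.044)
C=cam('wrist');im=vision.camera('wrist');cv2.imwrite('pics/w6.png',im)
h=cv2.cvtColor(im,cv2.COLOR_BGR2HSV)
E
```

```text
clock: 16.2
eef_pos: [0.5563, -0.1014, 0.0729]
ee_rot: [3.141, -0.009, 0.048]
force: [0.5, 0.0, -0.5]
opening: 0.0001
grasp_force: 0.0
clock: 16.82
eef_pos: [0.5959, -0.0032, 0.0692]
ee_rot: [3.141, 0.0, 0.048]
force: [-0.2, -0.6, 0.3]
opening: 0.0
grasp_force: 0.0
go: shift [0.348 0.095 1.021] spin 0.002 | at [ 0.5959 -0.0032  0.0692] [3.141 0.    0.048] q7 -1.25 t 16.82
```

View pics/w6.png

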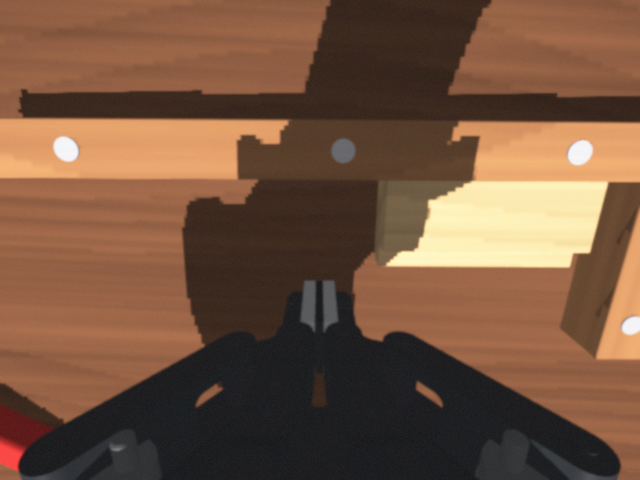

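The 120 lies flush on the fence. Its open end is at column ~385 and the stop's foot at ~575. The closed fingers sit at column 320, clear of it.

```bash

python3 - <<'E'
from lib import *
C=cam('wrist'); print(plane(C,[(386,250),(400,190)],.028),plane(C,[(608,184)],.028),plane(C,[(562,326),(580,250)],0), proj(C,[.6533,-.174,0]))
E
python3 -m inch '[[[0.33,0,0.4],0],[[0,0,0.5],0],[[0,0,0.1],0],[[0,0,0],0]]' 
python3 -m inch '[[[0,0.1,0],0],[[0,0.1,0],0],[[0,0.1,0],0],[[0,0.1,0],0],[[0,0,0],0]]' 
python3 -m inch '[[[0,0.06,0],0],[[0,0.06,0],0],[[0,0.06,0],0],[[0,0,0],0]]' 
```

```text
[[ 0.60568904 -0.042644  ]
 [ 0.64081766 -0.0466655 ]] [[ 0.64920301 -0.15951836]] [[ 0.54345335 -0.18111899]
 [ 0.60137863 -0.17808035]] [[596.43218286 171.14624282]]
clock: 17.38
eef_pos: [0.6157, -0.0029, 0.01]
ee_rot: [3.141, 0.0, 0.046]
force: [-0.1, -0.1, 0.0]
opening: -0.0002
grasp_force: 0.0
clock: 18.0
eef_pos: [0.6171, -0.0264, 0.0101]
ee_rot: [3.141, -0.0, 0.047]
force: [-0.2, 0.5, 0.4]
opening: -0.0001
grasp_force: 0.0
clock: 18.5
eef_pos: [0.6175, -0.0373, 0.0099]
ee_rot: [3.141, -0.0, 0.047]
force: [-0.1, 0.2, -0.2]
opening: 0.0003
grasp_force: 0.0
```

```bash

python3 -m inch '[[[0,0.08,0],0],[[0,0.08,0],0],[[0,0.06,0],0],[[0,0,0],0]]' 
python3 -m inch '[[[0,0.06,0],0],[[0,0.04,0],0],[[0,0,0],0]]' 
python3 -m inch '[[[0,0.06,0],0],[[0,0.04,0],0],[[0,0,0],0]]' 
python3 - <<'E'
from lib import *
C=cam('wrist');im=vision.camera('wrist');cv2.imwrite('pics/w7.png',im)
E
```

```text
clock: 19.0
eef_pos: [0.6178, -0.0404, 0.0099]
ee_rot: [-3.129, 0.003, 0.052]
force: [-2.1, 14.6, 5.9]
opening: 0.0001
grasp_force: 7.4
clock: 19.38
eef_pos: [0.6178, -0.0405, 0.01]
ee_rot: [-3.121, 0.005, 0.055]
force: [-5.7, 22.9, 10.0]
opening: 0.0002
grasp_force: 11.7
clock: 19.75
eef_pos: [0.6177, -0.0405, 0.01]
ee_rot: [-3.113, 0.007, 0.058]
force: [-6.6, 30.4, 14.7]
opening: -0.0002
grasp_force: 16.1
```

View pics/w7.png

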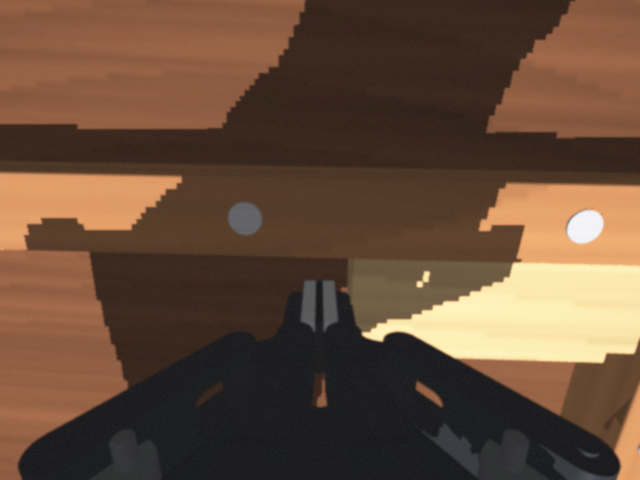

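The 120 is tight in the corner (about 30 N at no further travel). Next is the 100.

```bash
sed -i '/^J0=/d' lib.py; cat >> lib.py <<'E'
TH=.044; CORN=np.array([.6533,-.1735]); EX=np.array([-np.sin(TH),np.cos(TH)]); EY=np.array([-np.cos(TH),-np.sin(TH)])
def J(x,y): return CORN+EX*x/1000+EY*y/1000
E
python3 -m inch '[[[0,-0.3,0],0],[[0,-0.4,-0.3],0],[[0,0,-0.6],0],[[0,0,-0.6],0],[[0,0,-0.6],0]]' -1
python3 -m inch '[[[-0.5,0,0],0],[[-0.6,0,0],0],[[-0.6,0,0],0],[[-0.6,0,0],0],[[-0.6,0,0],0]]' 
python3 -m inch '[[[0,0,0],-0.086],[[0,0,0],-0.086],[[0,0,0],-0.086],[[0,0,0],-0.086],[[0,0,0],-0.086]]'
python3 -m inch '[[[0,0,0],-0.086],[[0,0,0],-0.08],[[0,0,0],0],[[0,0,0],0]]'
python3 - <<'E'
from lib import *
C=cam('wrist');im=vision.camera('wrist');cv2.imwrite('pics/w8.png',im); blanks(C,im)
blanks(cam('top'),vision.camera('top'))
go(.4295,-.088,.002,1.248)
E
```

```text
clock: 20.42
eef_pos: [0.6166, -0.0203, 0.1371]
ee_rot: [3.141, -0.0, 0.048]
force: [0.6, 0.4, -0.0]
opening: 0.0856
grasp_force: 0.0
clock: 21.05
eef_pos: [0.4418, -0.0287, 0.1358]
ee_rot: [3.141, -0.0, 0.047]
force: [0.3, -0.1, 0.6]
opening: 0.0855
grasp_force: 0.0
clock: 21.68
eef_pos: [0.4429, -0.0287, 0.136]
ee_rot: [3.141, -0.0, 0.913]
force: [-0.9, 0.5, 0.1]
opening: 0.0852
grasp_force: 0.0
clock: 22.18
eef_pos: [0.4429, -0.0284, 0.1359]
ee_rot: [3.141, -0.0, 1.237]
force: [-0.3, -0.2, 0.0]
opening: 0.0853
grasp_force: 0.0
blank px [576. 333.] c 620.7 -181.9 size 118.2 69.4 long axis vs +y deg -87.6
blank px [334. 296.] c 430.7 -88.4 size 111.0 57.7 long axis vs +y deg -19.0
blank px [266. 461.] c 85.5 39.2 size 64.3 55.0 long axis vs +y deg 66.5
blank px [274. 386.] c 239.2 24.9 size 57.9 57.4 long axis vs +y deg -89.3
blank px [281. 351.] c 318.1 11.2 size 102.3 50.5 long axis vs +y deg 87.5
blank px [289. 311.] c 403.9 1.0 size 86.5 49.1 long axis vs +y deg 80.0
blank px [331. 300.] c 426.5 -93.0 size 90.8 59.2 long axis vs +y deg -13.2
blank px [155. 297.] c 426.9 296.8 size 68.3 58.4 long axis vs +y deg -12.9
blank px [336. 214.] c 622.0 -111.8 size 121.8 61.6 long axis vs +y deg 2.5
go: shift [-1.016  0.114  2.232] spin -0.005 | at [ 0.4429 -0.0282  0.1359] [ 3.141 -0.     1.238] q7 -0.25 t 22.27
```

```bash

python3 -m inch '[[[-0.5,0.1,0],0],[[-0.53,0.0,0.4],0],[[0,0,0.6],0],[[0,0,0.6],0],[[0,0,0.6],0]]'
python3 -m inch '[[[0,0,0],0],[[0,0,0],0],[[0,0,0],0],[[0,0,0],0],[[0,0,0],0]]' 1 40
python3 -m inch '[[[0,0,0],0],[[0,0,-0.3],0],[[0,0,-0.4],0],[[0,0,0],0],[[0,0,0],0]]'
python3 - <<'E'
from lib import *
p=J(178,65);print(p); go(*p,None,1.571+TH)
E
```

```text
clock: 22.9
eef_pos: [0.4289, -0.0885, 0.0029]
ee_rot: [3.141, 0.0, 1.239]
force: [1.2, -0.1, 0.4]
opening: 0.0855
grasp_force: 0.0
clock: 23.52
eef_pos: [0.4294, -0.0883, 0.0048]
ee_rot: [3.14, -0.001, 1.24]
force: [-0.0, 0.4, 7.6]
opening: 0.0548
grasp_force: 43.7
clock: 24.15
eef_pos: [0.428, -0.0881, 0.0454]
ee_rot: [-3.141, -0.0, 1.24]
force: [-0.7, 0.6, -1.9]
opening: 0.0551
grasp_force: 43.0
[0.58053344 0.00146865]
go: shift [ 2.236e+00  1.919e+00 -1.000e-03] spin -0.187 | at [ 0.428  -0.0881  0.0454] [-3.141 -0.     1.24 ] q7 0.05 t 24.15
```

```bash

python3 -m inch '[[[0,0,0],-0.085],[[0,0,0],-0.085],[[0,0,0],-0.017],[[0.23,0.43,0],0],[[0.23,0.43,0],0]]'
python3 -m inch '[[[0.23,0.43,0],0],[[0.23,0.43,0],0],[[0.23,0.43,0],0],[[0.23,0.43,0],0],[[0,0,0],0]]'
python3 -m inch '[[[0,0,0.3],0],[[0,0,0.3],0],[[0,0,0.05],0],[[0,0,0.04],0],[[0,0,0],0]]'
python3 -m inch '[[[0,0,0],0],[[0,0,0],0],[[0,0,0],0],[[0,0,0],0]]' -0.6
python3 - <<'E'
from lib import *
p=J(178,65);print(p); go(*p,None,1.571+TH)
E
```

```text
clock: 24.78
eef_pos: [0.4789, -0.0584, 0.0452]
ee_rot: [-3.14, -0.0, 1.611]
force: [0.7, 0.8, -0.9]
opening: 0.0548
grasp_force: 43.0
clock: 25.4
eef_pos: [0.5811, 0.003, 0.045]
ee_rot: [3.141, -0.0, 1.615]
force: [-0.8, 0.2, -1.6]
opening: 0.0552
grasp_force: 43.0
clock: 26.02
eef_pos: [0.5775, 0.0002, 0.0049]
ee_rot: [-3.137, -0.001, 1.613]
force: [-6.6, -0.0, 8.2]
opening: 0.055
grasp_force: 43.1
clock: 26.52
eef_pos: [0.5797, 0.001, 0.0045]
ee_rot: [3.141, -0.0, 1.614]
force: [-0.3, -0.4, -0.9]
opening: 0.0682
grasp_force: 0.0
[0.58053344 0.00146865]
go: shift [0.007 0.014 0.   ] spin -0.001 | at [0.5797 0.001  0.0045] [ 3.141 -0.     1.614] q7 0.24 t 26.52
```

```bash

python3 -m inch '[[[0,0,-0.4],0],[[0,0,-0.6],0],[[0,-0.5,-0.2],0],[[0,-0.48,0],0],[[0,0,0],0]]' 
python3 -m inch '[[[0,0,0],0.087],[[0,0,0],0.087],[[0,0,0],0.087],[[0,0,0],0.087],[[0,0,0],0.087]]' -0.5
python3 -m inch '[[[0,0,0],0.087],[[0,0,0],0.087],[[0,0,0],0.087],[[0,0,0],0.087],[[0,0,0],0]]'
python3 - <<'E'
from lib import *
go(.519,.001,-.001,TH)
C=cam('wrist');im=vision.camera('wrist');cv2.imwrite('pics/w9.png',im); blanks(C,im)
E
```

```text
clock: 27.15
eef_pos: [0.5187, -0.0017, 0.0764]
ee_rot: [-3.14, -0.001, 1.613]
force: [0.7, -0.1, -0.2]
opening: 0.0682
grasp_force: 0.0
clock: 27.78
eef_pos: [0.522, -0.0014, 0.0766]
ee_rot: [3.141, -0.001, 0.739]
force: [0.4, 0.4, 0.5]
opening: 0.0641
grasp_force: 0.0
clock: 28.4
eef_pos: [0.5218, -0.0014, 0.0764]
ee_rot: [3.14, -0.001, 0.051]
force: [0.1, 0.0, -0.2]
opening: 0.0642
grasp_force: 0.0
go: shift [-0.045 -0.044  1.29 ] spin 0.003 | at [ 0.5218 -0.0014  0.0764] [ 3.14e+00 -1.00e-03  5.10e-02] q7 -1.16 t 28.4
```

```bash

python3 -m inch '[[[-0.05,-0.04,0.4],0.003],[[0,0,0.5],0],[[0,0,0.37],0],[[0.15,0,0],0],[[0.2,0,0],0]]'
python3 -m inch '[[[0.2,0,0],0],[[0.15,0,0],0],[[0.1,0,0],0],[[0.08,0,0],0],[[0,0,0],0]]'
python3 -m inch '[[[0.05,0,0],0],[[0.05,0,0],0],[[0,0,0],0]]'
python3 -m inch '[[[0.06,0,0],0],[[0.06,0,0],0],[[0,0,0],0]]'
python3 -m inch '[[[0.06,0,0],0],[[0.04,0,0],0],[[0,0,0],0]]'
```

```text
clock: 29.08
eef_pos: [0.5404, 0.0015, 0.0011]
ee_rot: [-3.141, -0.002, 0.043]
force: [0.3, -0.7, -0.3]
opening: 0.0641
grasp_force: 0.5
clock: 29.7
eef_pos: [0.5712, 0.003, 0.0004]
ee_rot: [3.141, -0.001, 0.042]
force: [-0.7, -1.0, 0.3]
opening: 0.0642
grasp_force: 0.0
clock: 30.08
eef_pos: [0.5771, 0.0032, 0.0003]
ee_rot: [3.141, -0.001, 0.042]
force: [-0.3, 0.2, -0.0]
opening: 0.0642
grasp_force: 0.0
clock: 30.45
eef_pos: [0.5787, 0.0033, -0.0005]
ee_rot: [-3.139, 0.011, 0.041]
force: [-11.2, 0.4, 8.3]
opening: 0.0643
grasp_force: 5.4
clock: 30.82
eef_pos: [0.5786, 0.0032, -0.0013]
ee_rot: [-3.137, 0.023, 0.041]
force: [-21.6, 0.1, 16.3]
opening: 0.0644
grasp_force: 10.9
```

```bash

python3 -m inch '[[[-0.3,0,0],0],[[-0.3,0,0],0],[[0,-0.4,-0.6],0],[[0,-0.6,-0.3],0],[[0,-0.4,0],0]]' 1 30
python3 - <<'E'
from lib import *
go(*J(258,33),.010,TH)
C=cam('wrist');im=vision.camera('wrist');cv2.imwrite('pics/w10.png',im)
go(*J(200,33),.010,TH)
E
```

```text
clock: 31.45
eef_pos: [0.5522, 0.0884, 0.0561]
ee_rot: [-3.14, -0.005, 0.043]
force: [0.2, -0.3, -0.2]
opening: -0.0001
grasp_force: 0.0
go: shift [0.938 0.135 0.772] spin -0.0 | at [0.5522 0.0884 0.0561] [-3.14  -0.005  0.043] q7 -1.28 t 31.45
go: shift [0.947 1.177 0.746] spin 0.002 | at [0.5513 0.0925 0.0549] [-3.138e+00 -2.000e-03  4.800e-02] q7 -1.28 t 31.5
```

View pics/w10.png

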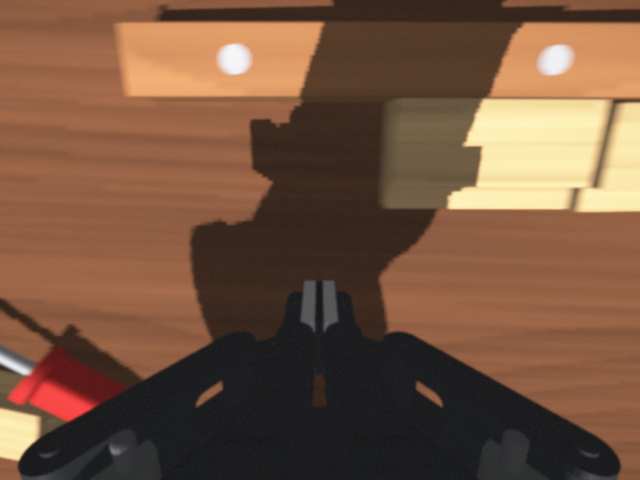

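Both blanks lie along the fence with a few mm between them (column ~603), and the 100's open end is at column ~383. I push it tight.

```bash

python3 -m inch '[[[0.5,0,0],0],[[0.44,0,0.25],0],[[0,0.05,0.5],0],[[0,0.1,0],0],[[0,0,0],0]]'
python3 -m inch '[[[0,0.08,0],0],[[0,0.08,0],0],[[0,0.06,0],0],[[0,0.05,0],0],[[0,0,0],0]]' 
python3 -m inch '[[[0,0.05,0],0],[[0,0.05,0],0],[[0,0,0],0]]' 
python3 -m inch '[[[0,0.05,0],0],[[0,0.05,0],0],[[0,0,0],0]]'
python3 - <<'E'
from lib import *
e=arm.state()['eef_pos'][:2]-CORN; print(e@EX,e@EY)
E
```

```text
clock: 32.12
eef_pos: [0.6074, 0.078, 0.0101]
ee_rot: [3.141, -0.001, 0.04]
force: [0.6, 0.8, 0.7]
opening: -0.0001
grasp_force: 0.0
clock: 32.75
eef_pos: [0.6078, 0.0635, 0.0095]
ee_rot: [-3.141, -0.0, 0.042]
force: [0.4, 0.5, -0.2]
opening: -0.0002
grasp_force: 0.5
clock: 33.12
eef_pos: [0.6077, 0.0599, 0.0093]
ee_rot: [-3.138, 0.001, 0.043]
force: [-1.3, 5.6, 3.0]
opening: -0.0
grasp_force: 2.8
clock: 33.5
eef_pos: [0.6076, 0.0596, 0.0094]
ee_rot: [-3.13, 0.002, 0.046]
force: [-4.0, 14.0, 6.2]
opening: -0.0002
grasp_force: 7.1
0.23492261985335758 0.03544171433961851
```

```bash

python3 -m inch '[[[0,-0.3,0],0],[[0,-0.3,-0.3],0],[[0,0,-0.6],0],[[0,0,-0.6],0],[[0,0,-0.6],0]]' -1 
python3 -m inch '[[[-0.6,-0.4,-0.2],-0.0],[[-0.6,-0.4,0],0],[[-0.6,-0.4,0],0],[[-0.6,-0.4,0],0],[[-0.3,-0.4,0],0]]' 
python3 -m inch '[[[0,0,0],-0.081],[[0,0,0],-0.081],[[0,0,0],-0.081],[[0,0,0],-0.081],[[0,0,0],-0.081]]'
python3 -m inch '[[[0,0,0],-0.081],[[0,0,0],-0.081],[[0,0,0],-0.081],[[0,0,0],0],[[0,0,0],0]]'
python3 - <<'E'
from lib import *
C=cam('wrist');im=vision.camera('wrist');cv2.imwrite('pics/w11.png',im); blanks(C,im)
go(.427,.2965,.002,1.34)
E
```

```text
clock: 34.12
eef_pos: [0.6064, 0.086, 0.1361]
ee_rot: [3.14, 0.0, 0.041]
force: [-0.6, -0.3, 0.3]
opening: 0.0856
grasp_force: 0.0
clock: 34.75
eef_pos: [0.4378, 0.1999, 0.1468]
ee_rot: [3.141, 0.001, 0.041]
force: [0.3, 0.3, 1.0]
opening: 0.0857
grasp_force: 0.0
clock: 35.38
eef_pos: [0.44, 0.1991, 0.147]
ee_rot: [3.14, 0.001, 0.856]
force: [-0.2, 0.1, -0.1]
opening: 0.0857
grasp_force: 0.0
clock: 36.0
eef_pos: [0.4399, 0.1998, 0.1472]
ee_rot: [3.141, 0.0, 1.335]
force: [0.3, -0.0, -0.6]
opening: 0.0855
grasp_force: 0.0
blank px [545. 347.] c 613.0 33.9 size 71.0 57.5 long axis vs +y deg 89.8
blank px [272. 118.] c 426.8 295.1 size 61.8 56.4 long axis vs +y deg -13.6
go: shift [ 1.515 -0.584  2.419] spin -0.002 | at [0.4398 0.2    0.1472] [3.141 0.    1.336] q7 -0.57 t 36.05
```

View pics/w11.png

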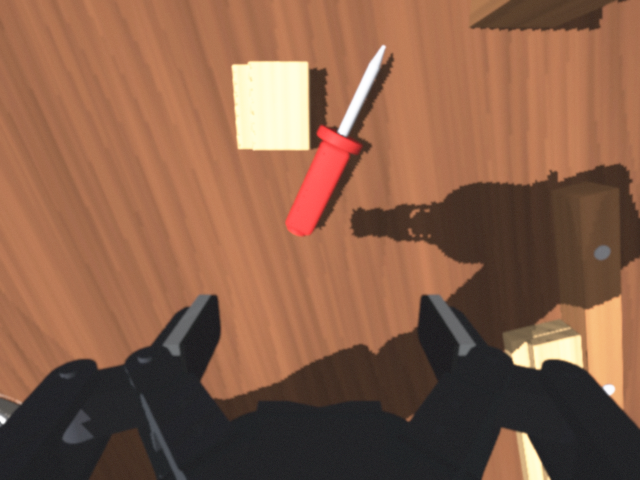

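The 60 blank is at (273,106), and the red look-alike lies right beside it (collar at (340,140), shaft running up to (383,47)). I'll grasp with a smaller opening, 8 mm towards the far end, so the finger stays clear of it.

```bash

python3 -m inch '[[[0.5,-0.2,0],0],[[0.6,-0.2,0],0],[[0.55,-0.18,0],0],[[0,0,0],0],[[0,0,0],0]]' -0.6
python3 - <<'E'
from lib import *
go(.4284,.303,.002,1.337)
E
```

```text
clock: 36.67
eef_pos: [0.4288, 0.3038, 0.1471]
ee_rot: [3.141, 0.001, 1.337]
force: [-0.4, -0.0, 0.1]
opening: 0.0681
grasp_force: 0.0
go: shift [-0.011 -0.005  2.418] spin -0.0 | at [0.4288 0.3038 0.1471] [3.141e+00 1.000e-03 1.337e+00] q7 -0.72 t 36.67
```

```bash

python3 -m inch '[[[0,0,0.5],0],[[0,0,0.6],0],[[0,0,0.6],0],[[0,0,0.5],0],[[0,0,0.17],0]]'
python3 -m inch '[[[0,0,0],0],[[0,0,0],0],[[0,0,0],0],[[0,0,0],0],[[0,0,0],0]]' 1 40
python3 -m inch '[[[0,0,-0.3],0],[[0,0,-0.5],0],[[0,0,-0.3],0],[[0,0,0],0],[[0,0,0],0]]'
python3 - <<'E'
from lib import *
go(*J(220+30+17+8,65),None,1.571+TH)
C=cam('wrist');cv2.imwrite('pics/w12.png',vision.camera('wrist'))
E
```

```text
clock: 37.3
eef_pos: [0.4282, 0.3025, 0.0038]
ee_rot: [-3.14, 0.003, 1.335]
force: [0.2, -0.7, -0.2]
opening: 0.0684
grasp_force: 0.0
clock: 37.92
eef_pos: [0.4288, 0.305, 0.0054]
ee_rot: [3.141, -0.001, 1.338]
force: [-0.0, -0.5, -0.7]
opening: 0.0549
grasp_force: 42.3
clock: 38.55
eef_pos: [0.4281, 0.3046, 0.0707]
ee_rot: [-3.141, 0.001, 1.338]
force: [0.4, 0.8, -0.7]
opening: 0.0551
grasp_force: 42.5
go: shift [-2.776e+00  3.195e+00 -1.000e-03] spin -0.138 | at [0.4281 0.3046 0.0707] [-3.141e+00  1.000e-03  1.338e+00] q7 -0.64 t 38.55
```

```bash

python3 -m inch '[[[0,0,0],-0.07],[[0,0,0],-0.068],[[-0.5,0.33,0],0],[[-0.51,0.33,0],0],[[-0.51,0.33,0],0]]'
python3 -m inch '[[[-0.51,0.33,0],0],[[-0.51,0.33,0],0],[[-0.51,0.33,0],0],[[-0.5,0.33,0],0],[[0,0,0],0]]'
python3 -m inch '[[[0,0,0.3],0],[[0,0,0.5],0],[[0,0,0.2],0],[[0,0,0.09],0],[[0,0,0],0]]'
python3 -m inch '[[[0,0,0],0],[[0,0,0],0],[[0,0,0],0],[[0,0,0],0]]' -0.6
python3 - <<'E'
from lib import *
e=arm.state()['eef_pos'][:2]-CORN; print(e@EX,e@EY)
E
```

```text
clock: 39.22
eef_pos: [0.4918, 0.215, 0.07]
ee_rot: [-3.14, 0.001, 1.614]
force: [0.8, 0.4, -1.1]
opening: 0.0549
grasp_force: 42.5
clock: 39.85
eef_pos: [0.5773, 0.0938, 0.0703]
ee_rot: [-3.141, 0.003, 1.608]
force: [0.6, -0.5, -0.3]
opening: 0.0547
grasp_force: 42.5
clock: 40.48
eef_pos: [0.5765, 0.0985, 0.0059]
ee_rot: [3.141, -0.0, 1.615]
force: [0.1, 0.2, -0.5]
opening: 0.0548
grasp_force: 42.6
clock: 40.98
eef_pos: [0.5764, 0.098, 0.0058]
ee_rot: [3.141, -0.0, 1.614]
force: [-0.1, 0.4, 0.7]
opening: 0.0682
grasp_force: 0.0
0.2745970994725528 0.06483477512311125
```

```bash

python3 -m inch '[[[0,0,-0.4],0],[[0,0,-0.6],0],[[0,-0.5,-0.2],0],[[-0.13,-0.48,0],0],[[0,0,0],0]]' 
python3 -m inch '[[[0,0,0],0.087],[[0,0,0],0.087],[[0,0,0],0.087],[[0,0,0],0.087],[[0,0,0],0.087]]' 0.4
python3 -m inch '[[[0,0,0],0.087],[[0,0,0],0.087],[[0,0,0],0.087],[[0,0,0],0.087],[[0,0,0],0]]'
python3 - <<'E'
from lib import *
go(*J(267,127),.006,TH)
C=cam('wrist');im=vision.camera('wrist');cv2.imwrite('pics/w13.png',im); blanks(C,im)
b=blanks(cam('top'),vision.camera('top'))
E
```

```text
clock: 41.6
eef_pos: [0.5158, 0.0869, 0.0777]
ee_rot: [-3.14, -0.001, 1.613]
force: [1.6, 0.4, -0.3]
opening: 0.0683
grasp_force: 0.0
clock: 42.22
eef_pos: [0.5191, 0.0879, 0.0778]
ee_rot: [3.141, -0.001, 0.739]
force: [-0.2, -0.4, -1.1]
opening: 0.0256
grasp_force: 0.0
clock: 42.85
eef_pos: [0.5188, 0.0879, 0.0776]
ee_rot: [3.14, -0.001, 0.05]
force: [0.6, -0.7, 0.7]
opening: 0.0259
grasp_force: 0.0
go: shift [-0.069 -0.002  1.193] spin 0.003 | at [0.5188 0.0879 0.0776] [ 3.14e+00 -1.00e-03  5.00e-02] q7 -1.24 t 42.85
blank px [312. 167.] c 577.8 90.0 size 62.6 55.4 long axis vs +y deg 2.8
```

View pics/w13.png

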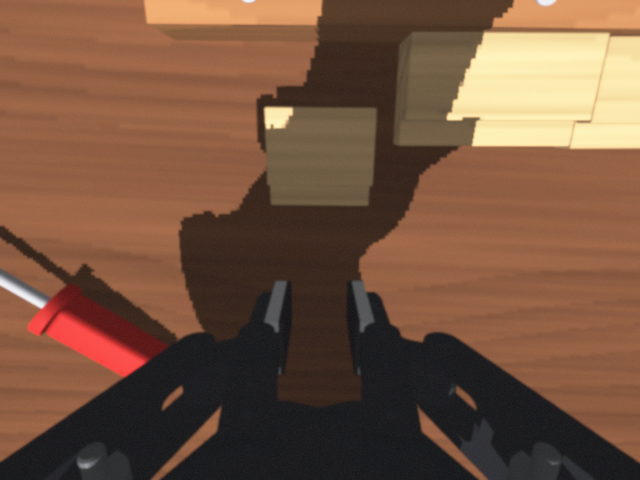

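The 60 is at (320,155), centred ahead of both fingers; 100 and 120 are tight and flush. I push it in.

```bash

python3 -m inch '[[[-0.05,0,0.4],0.003],[[0,0,0.5],0],[[0,0,0.29],0],[[0.15,0,0],0],[[0.2,0,0],0]]'
python3 -m inch '[[[0.2,0,0],0],[[0.15,0,0],0],[[0.1,0,0],0],[[0.08,0,0],0],[[0,0,0],0]]'
python3 -m inch '[[[0.05,0,0],0],[[0.05,0,0],0],[[0,0,0],0]]'
python3 -m inch '[[[0.06,0,0],0],[[0.06,0,0],0],[[0,0,0],0]]'
python3 -m inch '[[[0.06,0,0],0],[[0.04,0,0],0],[[0,0,0],0]]'
```

```text
clock: 43.58
eef_pos: [0.5377, 0.0884, 0.0072]
ee_rot: [-3.141, -0.002, 0.042]
force: [0.5, -0.0, -0.1]
opening: 0.0255
grasp_force: 0.0
clock: 44.2
eef_pos: [0.5682, 0.0897, 0.0063]
ee_rot: [3.142, -0.001, 0.042]
force: [0.4, 0.4, -1.1]
opening: 0.0259
grasp_force: 0.0
clock: 44.58
eef_pos: [0.5741, 0.09, 0.0064]
ee_rot: [-3.142, -0.001, 0.042]
force: [-0.2, -0.6, 0.8]
opening: 0.0255
grasp_force: 0.0
clock: 44.95
eef_pos: [0.5752, 0.09, 0.0054]
ee_rot: [-3.14, 0.013, 0.042]
force: [-11.5, 0.5, 8.1]
opening: 0.0257
grasp_force: 5.9
clock: 45.32
eef_pos: [0.5751, 0.0899, 0.0046]
ee_rot: [-3.138, 0.025, 0.042]
force: [-23.3, -0.2, 17.5]
opening: 0.0254
grasp_force: 11.6
```

```bash

python3 -m inch '[[[-0.3,0,0],0],[[-0.3,0,0],0],[[0,-0.3,-0.6],0],[[0,-0.5,-0.3],0],[[0,-0.1,0],0]]' 1 30
python3 - <<'E'
from lib import *
go(*J(320,33),.010,TH)
E
```

```text
clock: 45.95
eef_pos: [0.55, 0.1457, 0.0614]
ee_rot: [-3.14, -0.003, 0.046]
force: [0.0, -0.7, -0.5]
opening: -0.0
grasp_force: 0.0
go: shift [0.933 0.06  0.86 ] spin 0.001 | at [0.55   0.1457 0.0614] [-3.14e+00 -3.00e-03  4.60e-02] q7 -1.31 t 45.95
```

```bash

python3 -m inch '[[[0.5,0,0],0],[[0.43,0,0.3],0],[[0,0,0.4],0],[[0,0.1,0.12],0],[[0,0,0],0]]'
python3 -m inch '[[[0,0.08,0],0],[[0,0.08,0],0],[[0,0.06,0],0],[[0,0.05,0],0],[[0,0,0],0]]' 
python3 -m inch '[[[0,0.05,0],0],[[0,0.05,0],0],[[0,0,0],0]]' 
python3 - <<'E'
from lib import *
e=arm.state()['eef_pos'][:2]-CORN; print(e@EX,e@EY)
E
```

```text
clock: 46.58
eef_pos: [0.603, 0.1375, 0.0101]
ee_rot: [3.141, 0.003, 0.04]
force: [-0.3, -0.1, -0.1]
opening: -0.0001
grasp_force: 0.0
clock: 47.2
eef_pos: [0.6056, 0.1228, 0.0114]
ee_rot: [3.142, -0.001, 0.042]
force: [-0.6, 0.2, -0.7]
opening: -0.0001
grasp_force: 0.1
clock: 47.58
eef_pos: [0.6053, 0.1196, 0.0112]
ee_rot: [-3.138, 0.001, 0.043]
force: [-1.2, 5.7, 2.3]
opening: -0.0003
grasp_force: 2.6
0.29494346879330025 0.035024540109744116
```

```bash

python3 -m inch '[[[0,0.06,0],0],[[0,0.05,0],0],[[0,0,0],0]]' 
python3 -m inch '[[[0,-0.3,0],0],[[0,-0.3,-0.3],0],[[0,0,-0.6],0],[[0,0,-0.6],0],[[0,0,-0.6],0]]' -1 
python3 -m inch '[[[-0.6,0,-0.6],0],[[-0.6,0,-0.3],0],[[-0.6,0,0],0],[[-0.5,0,0],0],[[0,0,0],0]]' 
python3 - <<'E'
from lib import *
C=cam('wrist');im=vision.camera('wrist');cv2.imwrite('pics/w14.png',im);t=vision.camera('top');cv2.imwrite('pics/t14.png',t)
s=vision.camera('side');cv2.imwrite('pics/s14.png',s)
cv2.imwrite('pics/v14.png',np.vstack([im[:240], np.hstack([cv2.resize(t[150:270,100:420],(400,150)),cv2.resize(s[120:210,230:310],(240,150))])[:,:640] if 0 else cv2.resize(t[160:260,90:390],(640,213))]))
go(.65,.36,None,TH)
E
```

```text
clock: 47.95
eef_pos: [0.6053, 0.1194, 0.0113]
ee_rot: [-3.129, 0.002, 0.047]
force: [-2.6, 12.9, 4.6]
opening: 0.0002
grasp_force: 7.1
clock: 48.58
eef_pos: [0.6044, 0.1453, 0.138]
ee_rot: [3.14, -0.0, 0.041]
force: [1.2, -0.6, -0.3]
opening: 0.0852
grasp_force: 0.0
clock: 49.2
eef_pos: [0.4645, 0.1402, 0.1905]
ee_rot: [-3.14, 0.002, 0.042]
force: [0.5, -0.1, 0.1]
opening: 0.0853
grasp_force: 0.0
go: shift [ 3.19  -3.529  0.004] spin -0.001 | at [0.4676 0.1405 0.1914] [ 3.141e+00 -2.000e-03  4.200e-02] q7 -1.57 t 49.35
```

View pics/v14.png

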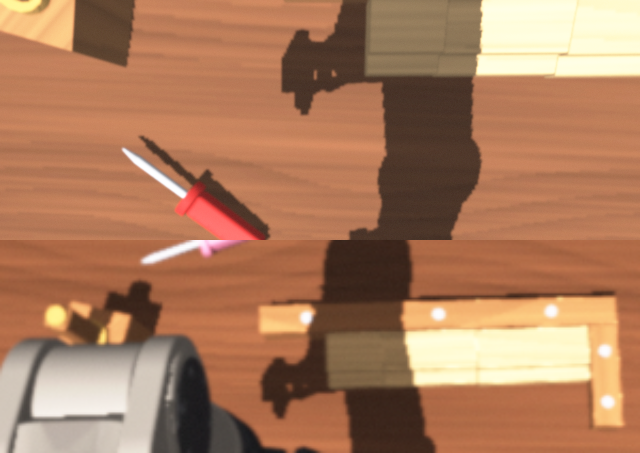

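The row is closed and flush in both views. The pink look-alike has toppled too; the real scriber stands in its block at lower-view (95,325).

```bash

python3 - <<'E'
from lib import *
T=cam('top');S=cam('side')
print(plane(T,[(116.2,195.5)],.154),plane(T,[(131,206.7)],.078),plane(S,[(265,138.6)],.154),plane(S,[(266,167.6)],.078))
print(tri(T,[(116.2,195.5)],S,[(265,138.6)]),tri(T,[(131,206.7)],S,[(266,167.6)]))
E
```

```text
[[0.62173287 0.34361386]] [[0.61763038 0.34326459]] [[0.62245085 0.34044083]] [[0.6189003 0.3357086]]
[0.62290596 0.34411055 0.1525147 ] [0.62023709 0.34456585 0.07394243]
```

```bash

python3 -m inch '[[[0.2,-0.5,-0.5],0],[[0.2,-0.6,-0.5],0],[[0.2,-0.6,-0.3],0],[[0.15,-0.6,0],0],[[0,-0.6,0],0]]' 
python3 -m inch '[[[0,-0.45,0],0],[[0,0,0],0],[[0,0,0],0]]' 
python3 - <<'E'
from lib import *
go(.621,.343,None,TH)
C=cam('wrist');im=vision.camera('wrist');cv2.imwrite('pics/w15.png',im)
print(proj(C,[[.621,.343,.154],[.620,.343,.078]]))
cv2.imwrite('pics/w15c.png',im[40:440])
E
```

```text
clock: 49.98
eef_pos: [0.5063, 0.3172, 0.2691]
ee_rot: [3.14, -0.002, 0.041]
force: [-0.6, 0.2, 0.4]
opening: 0.0854
grasp_force: 0.0
clock: 50.35
eef_pos: [0.5037, 0.3415, 0.2691]
ee_rot: [3.14, -0.0, 0.04]
force: [-1.1, -0.4, 0.0]
opening: 0.0852
grasp_force: 0.0
go: shift [1.954e+00 5.300e-02 1.000e-03] spin -0.002 | at [0.5037 0.3415 0.2691] [ 3.14 -0.    0.04] q7 -1.8 t 50.35
[[322.62372393  63.72370004]
 [321.600214    79.7167509 ]]
```

View pics/w15c.png

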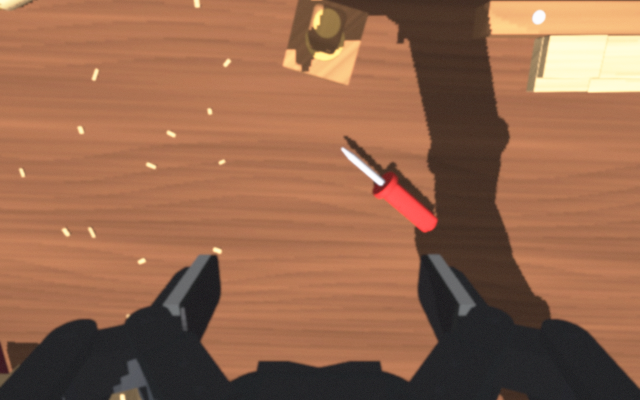

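The scriber in its block is at crop (327,25), block slightly turned, red look-alike well in front. I move closer for the handle's heading.

```bash

python3 -m inch '[[[0.5,0,0],0],[[0.4,0,0],0],[[0,0,0],0]]' 
python3 - <<'E'
from lib import *
go(.621,.343,None,TH)
C=cam('wrist');im=vision.camera('wrist');cv2.imwrite('pics/w16.png',im)
p=proj(C,[[.621,.343,.154],[.620,.343,.078]]);print(p)
u,v=p[0].astype(int); v0=max(0,v-60);print(u-80,v0)
cv2.imwrite('pics/w16c.png',cv2.resize(im[v0:v0+130,u-80:u+80],None,fx=4.5,fy=4.5,interpolation=2))
E
```

```text
clock: 50.78
eef_pos: [0.5586, 0.3431, 0.2694]
ee_rot: [3.141, -0.001, 0.038]
force: [-0.6, -0.4, -0.4]
opening: 0.0855
grasp_force: 0.0
go: shift [1.039e+00 4.100e-02 1.000e-03] spin -0.003 | at [0.5586 0.3431 0.2694] [ 3.141e+00 -1.000e-03  3.800e-02] q7 -1.75 t 50.77
[[321.62731307 146.06083744]
 [320.91838998 142.77483876]]
241 86
```

View pics/w16c.png

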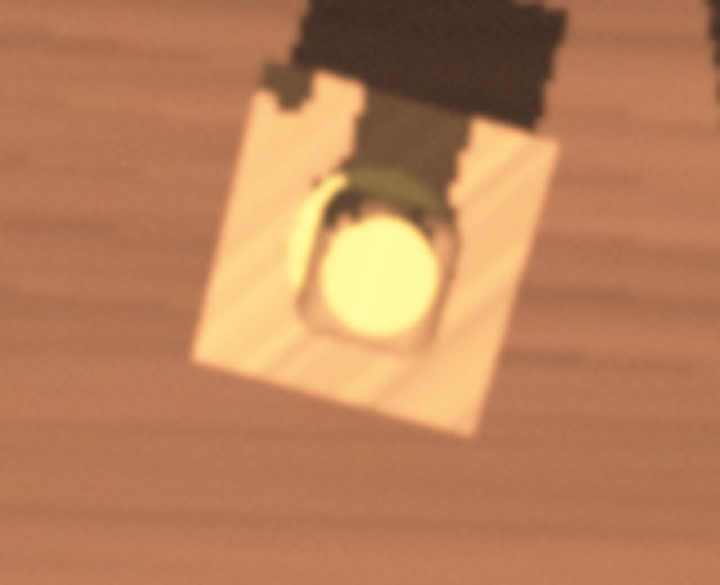

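The crop shows the handle's cap circle at (380,275), its front face sloping ~12°, and the block's front edge ~15° down to the right.

```bash

python3 - <<'E'
from lib import *
C=cam('wrist'); f=lambda a:np.array(a)/4.5+[241,86]
h=plane(C,f([(380,275)]),.154)[0]; b=plane(C,f([(255,90),(560,143),(472,435),(195,360)]),.070); print(h,b.mean(0),b.round(4))
e=b[2]-b[3]; print(np.degrees(np.arctan2(e[1],e[0])))
go(h[0],h[1],None,-.19)
E
```

```text
[0.61916252 0.34083929] [0.61731338 0.34128925] [[0.6511 0.3669]
 [0.643  0.3022]
 [0.5805 0.317 ]
 [0.5947 0.3791]]
-102.95159607357058
go: shift [ 1.025  0.087 -0.   ] spin 0.114 | at [0.5575 0.3437 0.2694] [3.141 0.    0.039] q7 -1.75 t 50.83
```

```bash

python3 -m inch '[[[0.5,0.04,0],0],[[0.525,0.045,0],0],[[0,0,0],0.06],[[0,0,0],0.06],[[0,0,0],0]]' 
python3 - <<'E'
from lib import *
go(.6188,.341,.1,-.2)
E
```

```text
clock: 51.45
eef_pos: [0.6179, 0.3429, 0.2693]
ee_rot: [3.142, 0.0, -0.197]
force: [0.2, 0.2, -1.4]
opening: 0.0855
grasp_force: 0.0
go: shift [0.023 0.028 2.822] spin 0.001 | at [0.6179 0.3429 0.2693] [ 3.142  0.    -0.197] q7 -1.91 t 51.45
```

```bash

python3 -m inch '[[[0.02,0.03,0.4],0],[[0,0,0.6],0],[[0,0,0.6],0],[[0,0,0.6],0],[[0,0,0.6],0]]' 
python3 -m inch '[[[0,0,0],0],[[0,0,0],0],[[0,0,0],0],[[0,0,0],0],[[0,0,0],0]]' 1 60
python3 - <<'E'
from lib import *
im=vision.camera('wrist');cv2.imwrite('pics/w17.png',im)
s=arm.state();print(s['eef_pos'],s['ee_rot'],s['opening'],s['grasp_force'],s['force'])
E
```

```text
clock: 52.08
eef_pos: [0.6187, 0.3415, 0.1005]
ee_rot: [-3.141, 0.0, -0.195]
force: [0.0, 0.4, 0.4]
opening: 0.0856
grasp_force: 0.0
clock: 52.7
eef_pos: [0.6207, 0.3414, 0.1033]
ee_rot: [-3.14, -0.002, -0.198]
force: [-1.3, -0.2, 7.0]
opening: 0.0233
grasp_force: 59.1
[0.62066705 0.34137924 0.10331103] [-3.13962451e+00 -2.43554214e-03 -1.97802913e-01] 0.02348413037819228 59.08913433551788 [-0.42953345 -0.15963658  6.3164205 ]
```

```bash

python3 -m inch '[[[0,0,-0.3],0],[[0,0,-0.5],0],[[0,0,-0.5],0],[[0,0,-0.4],0],[[0,0,0],0]]' 
python3 - <<'E'
from lib import *
C=cam('wrist');im=vision.camera('wrist');cv2.imwrite('pics/w18.png',im); s=vision.camera('side');cv2.imwrite('pics/s18.png',s)
st=arm.state();e=st['eef_pos'];R=Ro.from_euler('xyz',st['ee_rot']).as_matrix();P=e+R@[0,0,.0993];print(st['opening'],e,st['ee_rot'],P,proj(C,P),proj(cam('side'),P),proj(cam('top'),P))
u,v=proj(cam('side'),P)[0].astype(int)
cv2.imwrite('pics/c18.png',np.hstack([cv2.resize(s[v-60:v+30,u-50:u+50],(400,360)),cv2.resize(im[120:480,120:520],(400,360))]))
go(*J(292,1),None,None)
E
```

```text
clock: 53.38
eef_pos: [0.6208, 0.3411, 0.206]
ee_rot: [-3.139, -0.004, -0.198]
force: [-0.5, 0.5, -1.0]
opening: 0.0236
grasp_force: 58.7
0.02350202641746022 [0.61901981 0.34109175 0.20267252] [ 3.14158450e+00  8.79565881e-04 -1.98186656e-01] [0.61893402 0.34110815 0.10337256] [[319.32767341 234.86075436]] [[264.72425464 157.62286171]] [[127.38173345 203.19866843]]
go: shift [ 1.065e+00  3.576e+00 -1.000e-03] spin 0 | at [0.619  0.3411 0.2027] [ 3.142e+00  1.000e-03 -1.980e-01] q7 -1.88 t 53.48
```

View pics/c18.png

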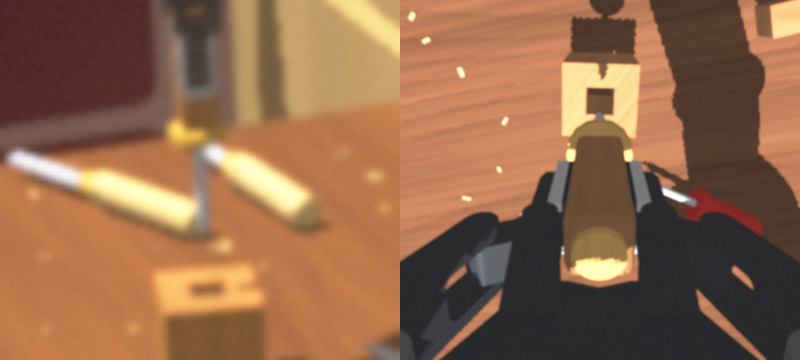

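The side crop has the point at (203,237), which is within 1.3 px of the prediction, and the wrist view shows the handle square between the pads. The grasp is true, so the point sits 99 mm below the TCP. Next I carry it to the open end of the seam.

```bash

python3 -m inch '[[[0,0,0],-0.06],[[0,0,0],-0.06],[[0.1,0.4,0],0],[[0.06,0.6,0],0],[[0,0.6,0],0]]' 
python3 -m inch '[[[0,0.6,0],0],[[0,0.6,0.0],0],[[0,0.5,0],0],[[0,0,0],0],[[0,0,0],0]]' 
python3 - <<'E'
from lib import *
go(*J(300,2),.135,TH)
e=arm.state()['eef_pos'][:2]-CORN; print(e@EX,e@EY)
E
```

```text
clock: 54.1
eef_pos: [0.6332, 0.2418, 0.2022]
ee_rot: [3.139, 0.001, 0.038]
force: [0.2, -1.3, -0.2]
opening: 0.0235
grasp_force: 58.7
clock: 54.72
eef_pos: [0.6371, 0.1433, 0.2026]
ee_rot: [-3.141, 0.001, 0.04]
force: [0.4, 0.0, -1.1]
opening: 0.0234
grasp_force: 58.8
go: shift [0.007 0.288 1.126] spin -0.002 | at [0.6371 0.1433 0.2026] [-3.141e+00  1.000e-03  4.000e-02] q7 -1.39 t 54.73
0.31723767273620446 0.0022923136957477865
```

```bash

python3 -m inch '[[[0,0.2,0.3],0],[[0,0.08,0.3],0],[[0,0,0.25],0],[[0,0,0],0],[[0,0,0],0]]' 
python3 - <<'E'
from lib import *
s=vision.camera('side');cv2.imwrite('pics/s19.png',s);C=cam('wrist');im=vision.camera('wrist');cv2.imwrite('pics/w19.png',im)
st=arm.state();e=st['eef_pos'];R=Ro.from_euler('xyz',st['ee_rot']).as_matrix();P=e+R@[0,0,.0993];print(P,proj(cam('side'),P),proj(C,P))
q=P[:2]-CORN;print(q@EX,q@EY)
u,v=proj(cam('side'),P)[0].astype(int)
cv2.imwrite('pics/c19.png',np.hstack([cv2.resize(s[v-50:v+50,u-50:u+50],(400,400)),cv2.resize(im[80:480,120:520],(400,400))]))
go(*J(300,2),.131,TH)
E
```

```text
clock: 55.35
eef_pos: [0.6384, 0.1272, 0.1523]
ee_rot: [-3.142, -0.001, 0.042]
force: [-0.5, -0.0, -0.8]
opening: 0.0231
grasp_force: 58.8
[0.63876168 0.12719293 0.05352412] [[306.02884327 208.51412456]] [[318.6133    233.2759939]]
0.30104139008076286 0.0012980300938497738
go: shift [-0.01   0.017  0.364] spin -0.001 | at [0.6386 0.1272 0.1528] [-3.141e+00 -1.000e-03  4.200e-02] q7 -1.33 t 55.45
```

View pics/c19.png

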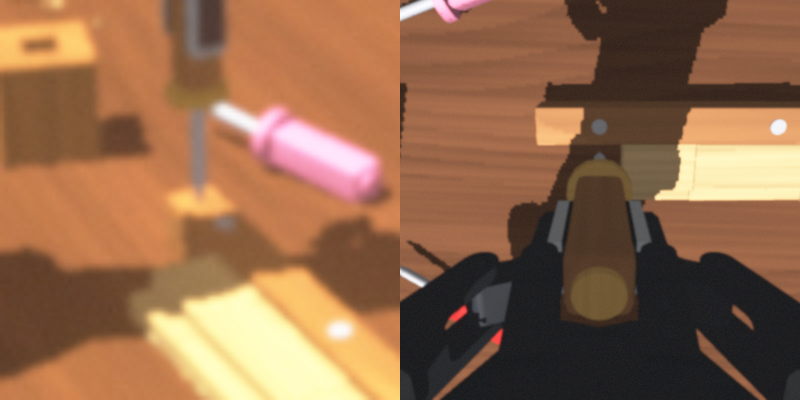

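The point is at wrist-crop (599,153), just off the 60's open end (column 620) and in line with the seam (row ~147). I lower it gently and start the draw.

```bash

python3 -m inch '[[[-0.01,0.0,0.1],0],[[0,0,0.1],0],[[0,0,0.1],0],[[0,0,0.05],0],[[0,0,0],0]]' 
python3 -m inch '[[[0,0.06,0],0],[[0,0.06,0],0],[[0,0.06,0],0],[[0,0.06,0],0],[[0,0.06,0],0]]' 
python3 -m inch '[[[0,0.06,0],0],[[0,0.06,0],0],[[0,0.06,0],0],[[0,0.06,0],0],[[0,0.06,0],0]]' 
python3 - <<'E'
from lib import *
st=arm.state();e=st['eef_pos'];R=Ro.from_euler('xyz',st['ee_rot']).as_matrix();P=e+R@[0,0,.0993];q=P[:2]-CORN;print(P,q@EX,q@EY,st['ee_rot'],st['force'])
go(*J(60,1.5),.131,TH)
E
```

```text
clock: 56.08
eef_pos: [0.6373, 0.1269, 0.1308]
ee_rot: [3.142, 0.0, 0.042]
force: [-0.2, 0.3, -1.7]
opening: 0.0234
grasp_force: 58.8
clock: 56.7
eef_pos: [0.6382, 0.1086, 0.1311]
ee_rot: [-3.141, -0.0, 0.042]
force: [-0.3, 0.2, -0.6]
opening: 0.0235
grasp_force: 58.8
clock: 57.32
eef_pos: [0.639, 0.0907, 0.1311]
ee_rot: [-3.141, -0.0, 0.042]
force: [0.1, -0.4, -0.7]
opening: 0.0233
grasp_force: 58.8
[0.63898237 0.09071093 0.03182946] 0.26458498934133273 0.0026822452504486165 [-3.14143913e+00 -7.68263824e-05  4.18741014e-02] [ 0.08248161 -0.3847289  -0.67772395]
go: shift [2.700e-02 3.409e+00 2.000e-03] spin -0.001 | at [0.639  0.0907 0.1311] [-3.141 -0.     0.042] q7 -1.26 t 57.33
```

```bash

python3 -m inch '[[[0.01,0.06,0.01],0],[[0.01,0.06,0],0],[[0,0.06,0],0],[[0,0.06,0],0],[[0,0.06,0],0]]' 
python3 -m inch '[[[0,0.06,0],0],[[0,0.06,0],0],[[0,0.06,0],0],[[0,0.06,0],0],[[0,0.06,0],0]]' 
python3 -m inch '[[[0,0.06,0],0],[[0,0.06,0],0],[[0,0.06,0],0],[[0,0.06,0],0],[[0,0.06,0],0]]' 
python3 -m inch '[[[0,0.06,0],0],[[0,0.06,0],0],[[0,0.06,0],0],[[0,0.06,0],0],[[0,0.06,0],0]]' 
python3 - <<'E'
from lib import *
st=arm.state();e=st['eef_pos'];R=Ro.from_euler('xyz',st['ee_rot']).as_matrix();P=e+R@[0,0,.0993];q=P[:2]-CORN;print(P,q@EX,q@EY,st['ee_rot'],st['force'])
C=cam('wrist');im=vision.camera('wrist');cv2.imwrite('pics/w20.png',im);s=vision.camera('side');cv2.imwrite('pics/s20.png',s); print(proj(C,P),proj(C,[*J(200,0),.034]),proj(C,[*J(200,0),.028]))
b=blanks(C,im,.028); b=blanks(cam('side'),s,.028)
E
```

```text
clock: 57.95
eef_pos: [0.6408, 0.0728, 0.1305]
ee_rot: [-3.141, 0.0, 0.042]
force: [-0.9, 0.1, -1.6]
opening: 0.0234
grasp_force: 58.8
clock: 58.58
eef_pos: [0.6416, 0.0548, 0.1305]
ee_rot: [-3.141, 0.0, 0.042]
force: [-1.0, 0.8, -1.0]
opening: 0.0233
grasp_force: 58.8
clock: 59.2
eef_pos: [0.6424, 0.0368, 0.1305]
ee_rot: [-3.141, 0.0, 0.042]
force: [-1.0, 1.2, -1.4]
opening: 0.0234
grasp_force: 58.8
clock: 59.82
eef_pos: [0.6432, 0.0188, 0.1305]
ee_rot: [-3.141, 0.0, 0.042]
force: [-1.1, 0.6, -1.7]
opening: 0.0234
grasp_force: 58.8
[0.64316047 0.01884791 0.03120434] 0.19260774499577898 0.0016691379597287993 [-3.14145865e+00  2.13575924e-05  4.19693827e-02] [-1.07281932  0.62003355 -1.69160099]
[[318.56670693 233.26727749]] [[308.51775388 232.27701882]] [[308.75234581 229.91063672]]
blank px [259. 261.] c 616.6 64.0 size 85.4 49.3 long axis vs +y deg 2.3
```

```bash

python3 -m inch '[[[0,0.06,0],0],[[0,0.06,0],0],[[0,0.06,0],0],[[0,0.06,0],0],[[0,0.06,0],0]]' 
python3 -m inch '[[[0,0.06,0],0],[[0,0.06,0],0],[[0,0.06,0],0],[[0,0.06,0],0],[[0,0.06,0],0]]' 
python3 -m inch '[[[0,0.06,0],0],[[0,0.06,0],0],[[0,0.06,0],0],[[0,0.06,0],0],[[0,0.06,0],0]]' 
python3 -m inch '[[[0,0.06,0],0],[[0,0.06,0],0],[[0,0.06,0],0],[[0,0.06,0],0],[[0,0.06,0],0]]' 
python3 -m inch '[[[0,0.06,0],0],[[0,0.06,0],0],[[0,0.06,0],0],[[0,0.06,0],0],[[0,0.06,0],0]]' 
python3 - <<'E'
from lib import *
st=arm.state();e=st['eef_pos'];R=Ro.from_euler('xyz',st['ee_rot']).as_matrix();P=e+R@[0,0,.0993];q=P[:2]-CORN;print(P,q@EX,q@EY,st['ee_rot'],st['force'])
t=vision.camera('side'); cv2.imwrite('pics/s21.png',t)
E
```

```text
clock: 60.55
eef_pos: [0.6439, 0.0008, 0.1305]
ee_rot: [-3.141, 0.0, 0.042]
force: [-1.5, -0.0, -0.8]
opening: 0.0235
grasp_force: 58.7
clock: 61.18
eef_pos: [0.6447, -0.0172, 0.1305]
ee_rot: [-3.142, -0.0, 0.042]
force: [-1.5, 1.2, -0.5]
opening: 0.0235
grasp_force: 58.7
clock: 61.8
eef_pos: [0.6455, -0.0352, 0.1305]
ee_rot: [-3.141, -0.0, 0.042]
force: [-1.4, 0.4, -0.6]
opening: 0.0232
grasp_force: 58.7
clock: 62.42
eef_pos: [0.6462, -0.0531, 0.1305]
ee_rot: [-3.141, -0.0, 0.042]
force: [-1.7, 1.0, -1.7]
opening: 0.0233
grasp_force: 58.7
clock: 63.05
eef_pos: [0.6469, -0.0711, 0.1305]
ee_rot: [-3.141, -0.0, 0.042]
force: [-0.8, 0.3, -1.1]
opening: 0.0235
grasp_force: 58.7
[ 0.64695469 -0.07112998  0.03122138] 0.10255004752887044 0.0018363409462986667 [-3.14149378e+00 -6.15238330e-05  4.18495171e-02] [-0.84629079  0.34237304 -1.06887738]
```

```bash

python3 -m inch '[[[0,0.06,0],0],[[0,0.06,0],0],[[0,0.06,0],0],[[0,0.06,0],0],[[0,0.06,0],0]]' 
python3 -m inch '[[[0,0.06,0],0],[[0,0.06,0],0],[[0,0.06,0],0],[[0,0.06,0],0],[[0,0.06,0],0]]' 
python3 -m inch '[[[0,0.06,0],0],[[0,0.06,0],0],[[0,0.06,0],0],[[0,0.06,0],0],[[0,0.06,0],0]]' 
python3 -m inch '[[[0,0.06,0],0],[[0,0.06,0],0],[[0,0.06,0],0],[[0,0.06,0],0],[[0,0.06,0],0]]' 
python3 -m inch '[[[0,0.06,0],0],[[0,0.06,0],0],[[0,0.06,0],0],[[0,0.06,0],0],[[0,0.06,0],0]]' 
python3 -m inch '[[[0,0.06,0],0],[[0,0.03,0],0],[[0,0.0,0],0],[[0,0,0],0]]' 
python3 - <<'E'
from lib import *
C=cam('wrist');im=vision.camera('wrist');cv2.imwrite('pics/w22.png',im)
st=arm.state();e=st['eef_pos'];R=Ro.from_euler('xyz',st['ee_rot']).as_matrix();P=e+R@[0,0,.0993];q=P[:2]-CORN;print(P,q@EX,q@EY,st['ee_rot'],st['force'])
cv2.imwrite('pics/c22.png',im[100:340,160:480].repeat(2,0).repeat(2,1))
E
```

```text
clock: 63.72
eef_pos: [0.6477, -0.0892, 0.1305]
ee_rot: [-3.142, -0.0, 0.042]
force: [-0.6, 1.2, -1.5]
opening: 0.0235
grasp_force: 58.8
clock: 64.35
eef_pos: [0.6485, -0.1071, 0.1305]
ee_rot: [-3.141, -0.0, 0.042]
force: [-1.6, 0.2, -1.6]
opening: 0.0239
grasp_force: 58.8
clock: 64.97
eef_pos: [0.6492, -0.1251, 0.1305]
ee_rot: [-3.142, 0.0, 0.042]
force: [-1.0, 0.8, -1.6]
opening: 0.0234
grasp_force: 58.8
clock: 65.6
eef_pos: [0.65, -0.1431, 0.1305]
ee_rot: [-3.142, -0.0, 0.042]
force: [-1.2, 0.7, 0.1]
opening: 0.0236
grasp_force: 58.8
clock: 66.22
eef_pos: [0.6507, -0.161, 0.1305]
ee_rot: [-3.141, -0.0, 0.042]
force: [-0.9, 0.5, -0.8]
opening: 0.0235
grasp_force: 58.8
clock: 66.72
eef_pos: [0.6509, -0.1667, 0.1305]
ee_rot: [3.141, -0.0, 0.042]
force: [-1.4, 0.0, -1.4]
opening: 0.0232
grasp_force: 58.7
[ 0.65097462 -0.16669722  0.03126603] 0.006898483916066961 0.0020238993555593368 [ 3.14081597e+00 -2.07236574e-04  4.17881440e-02] [-1.25602058e+00  1.41051367e-03 -1.58356385e+00]
```

View pics/c22.png

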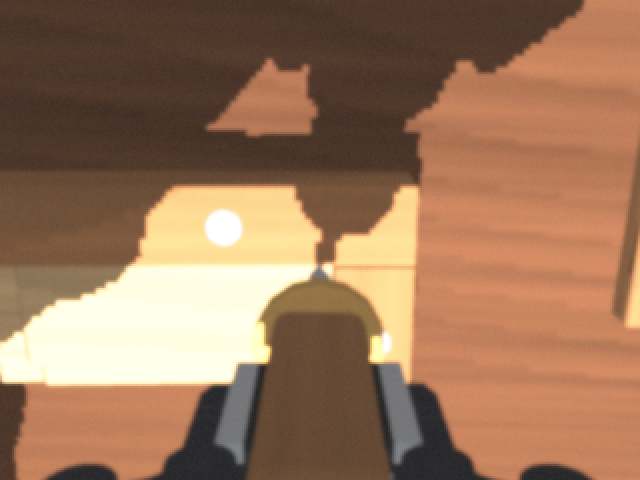

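The point sits at (319,268), on the seam (row ~265) and about 5 mm short of the stop face (column 333). I nudge in slightly, then lift out and return to the block.

```bash

python3 -m inch '[[[0,0.03,0],0],[[0,0,0],0],[[0,0,0],0],[[0,0,-0.08],0],[[0,0,-0.1],0]]' 
python3 -m inch '[[[0,0,-0.3],0],[[0,0,-0.4],0],[[0,0,-0.4],0],[[0,-0.2,-0.3],0],[[0,-0.4,0],0]]' 
python3 -m inch '[[[0,-0.55,0],0],[[0,-0.55,0],0],[[0,-0.55,0],0],[[0,-0.55,0],0],[[0,-0.55,0],0]]' 
python3 -m inch '[[[0,-0.55,0],0],[[0,-0.55,0],0],[[0,-0.55,0],0],[[0,-0.55,0],0],[[0,-0.55,0],0]]' 
python3 -m inch '[[[-0.05,-0.55,0],0],[[-0.05,-0.55,0],0],[[-0.05,-0.5,0],0],[[0,-0.3,0],0],[[0,0,0],0]]' 
python3 - <<'E'
from lib import *
go(.6185,.3413,.22,None)
E
```

```text
clock: 67.4
eef_pos: [0.6516, -0.1681, 0.1419]
ee_rot: [3.141, -0.001, 0.042]
force: [-1.0, 0.8, -1.2]
opening: 0.0232
grasp_force: 58.8
clock: 68.03
eef_pos: [0.6503, -0.133, 0.2283]
ee_rot: [3.14, -0.004, 0.04]
force: [0.7, 0.3, -1.6]
opening: 0.0235
grasp_force: 58.8
clock: 68.65
eef_pos: [0.6425, 0.0351, 0.226]
ee_rot: [-3.141, -0.001, 0.043]
force: [0.8, -0.4, -1.8]
opening: 0.0233
grasp_force: 58.8
clock: 69.28
eef_pos: [0.6352, 0.2, 0.226]
ee_rot: [-3.141, -0.0, 0.043]
force: [0.8, 0.2, -1.2]
opening: 0.0231
grasp_force: 58.8
clock: 69.9
eef_pos: [0.6214, 0.3132, 0.2253]
ee_rot: [-3.141, 0.0, 0.045]
force: [0.5, -0.1, -1.7]
opening: 0.0234
grasp_force: 58.8
go: shift [-0.027 -0.469  0.088] spin 0 | at [0.6214 0.3132 0.2253] [-3.141  0.     0.045] q7 -1.64 t 69.9
```

I've viewed more pictures than the 14 allowed, which I missed while working, so from here I use numbers only.

```bash

python3 -m inch '[[[-0.03,-0.25,0],0],[[0,-0.22,0.1],0],[[0,0,0.3],0],[[0,0,0.2],0],[[0,0,0],0]]' 
python3 - <<'E'
from lib import *
go(.6185,.3413,.103,None)
C=cam('side');im=vision.camera('side')
st=arm.state();e=st['eef_pos'];R=Ro.from_euler('xyz',st['ee_rot']).as_matrix();P=e+R@[0,0,.0993]
u,v=proj(C,P)[0];print(P,u,v)
# shaft column 10-25 px above the point: greyish low-saturation
h=cv2.cvtColor(im,cv2.COLOR_BGR2HSV)
for r in range(int(v)-18,int(v)+2,2):
    c=np.where(h[r,int(u)-14:int(u)+15,1]<70)[0]+int(u)-14; print(r,c.min() if len(c) else None,c.max() if len(c) else None, end=' ; ')
E
```

```text
clock: 70.53
eef_pos: [0.618, 0.3382, 0.1873]
ee_rot: [3.14, 0.003, 0.041]
force: [0.4, -0.4, -0.4]
opening: 0.0232
grasp_force: 58.8
go: shift [ 0.014 -0.053  1.405] spin 0 | at [0.618  0.3382 0.1873] [3.14e+00 3.00e-03 4.10e-02] q7 -1.66 t 70.53
[0.61861278 0.33830422 0.0891526 ] 265.29995764651176 163.21916061162827
145 251 264 ; 147 251 264 ; 149 256 264 ; 151 263 265 ; 153 262 265 ; 155 262 265 ; 157 263 265 ; 159 264 265 ; 161 None None ; 163 None None ;
```

```bash

python3 -m inch '[[[0.01,-0.04,0.1],0],[[0,0,0.2],0],[[0,0,0.2],0],[[0,0,0],0]]' 
python3 -m inch '[[[0,0,0.2],0],[[0,0,0.2],0],[[0,0,0.2],0],[[0,0,0.15],0],[[0,0,0],0]]' 
python3 -m inch '[[[0,0,0.05],0],[[0,0,0.05],0],[[0,0,0.02],0],[[0,0,0],0]]' 
```

```text
clock: 71.08
eef_pos: [0.6184, 0.3415, 0.1575]
ee_rot: [3.141, 0.003, 0.042]
force: [0.4, -0.8, -1.1]
opening: 0.0232
grasp_force: 58.8
clock: 71.7
eef_pos: [0.6188, 0.3416, 0.1132]
ee_rot: [3.141, 0.002, 0.042]
force: [0.3, 0.5, -1.1]
opening: 0.0234
grasp_force: 58.8
clock: 72.2
eef_pos: [0.6195, 0.3418, 0.1071]
ee_rot: [-3.141, -0.0, 0.042]
force: [-0.1, -0.7, -0.4]
opening: 0.0236
grasp_force: 58.8
```

```bash

python3 -m inch '[[[0,0,0.04],0],[[0,0,0.03],0],[[0,0,0],0],[[0,0,0],0]]' 
python3 -m inch '[[[0,0,0.03],0],[[0,0,0.0],0],[[0,0,0],0]]' 
```

```text
clock: 72.7
eef_pos: [0.6195, 0.3418, 0.1034]
ee_rot: [-3.141, -0.0, 0.042]
force: [-2.2, -0.2, 2.4]
opening: 0.023
grasp_force: 59.1
clock: 73.08
eef_pos: [0.6195, 0.3417, 0.1033]
ee_rot: [-3.14, 0.0, 0.042]
force: [-4.9, -0.7, 11.0]
opening: 0.0234
grasp_force: 60.3
```

Seated: the TCP is at z 0.1033, as when I grasped it. I release, retreat, and check the row and the scriber by mask.

```bash

python3 -m inch '[[[0,0,0],0],[[0,0,0],0],[[0,0,0],0],[[0,0,0],0]]' -1
python3 -m inch '[[[0,0,-0.3],0],[[0,0,-0.6],0],[[0,0,-0.6],0],[[0,0,-0.6],0],[[0,0,-0.3],0]]' 
python3 -m inch '[[[-0.6,0,0],0],[[-0.6,0,0],0],[[-0.6,0,0],0],[[0,0,0],0]]' 
python3 - <<'E'
from lib import *
T=cam('top');t=vision.camera('top');S=cam('side');s=vision.camera('side');W=cam('wrist');w=vision.camera('wrist')
for n,i in(('t',t),('s',s),('w',w)): cv2.imwrite(f'pics/{n}_end.png',i)
for n,C,im in(('top',T,t),('side',S,s),('wrist',W,w)):
    h=cv2.cvtColor(im,cv2.COLOR_BGR2HSV); m=cv2.inRange(h,(15,0,60),(40,115,255))
    # row mask within jig-plane polygon
    P=np.array([[*J(x,y),.028] for x,y in((-5,1),(345,1),(345,108),(-5,108))]); poly=np.zeros(m.shape,np.uint8); cv2.fillPoly(poly,[proj(C,P).astype(np.int32)],255); m&=poly
    for c in cv2.findContours(m,0,2)[0]:
        if cv2.contourArea(c)>150:
            q=plane(C,c[:,0],.022)-CORN; print(n,'row piece jig x',(q@EX).min().round(4),(q@EX).max().round(4),'y',(q@EY).min().round(4),(q@EY).max().round(4))
# scriber brass: compare to start in side image
s0=cv2.imread('pics/side0.png')
for i in(s0,s):
    h=cv2.cvtColor(i[125:175,245:285],cv2.COLOR_BGR2HSV); m=cv2.inRange(h,(20,120,120),(32,255,255)); ys,xs=np.where(m>0); print('brass',len(xs),xs.mean()+245,ys.mean()+125,ys.min()+125,ys.max()+125)
print('diff',cv2.absdiff(s0,s)[125:200,245:285].mean(),cv2.absdiff(s0,s)[330:410,380:460].mean(),cv2.absdiff(s0,s)[305:365,400:515].mean())
E
```

```text
clock: 73.58
eef_pos: [0.6194, 0.3417, 0.1008]
ee_rot: [3.141, 0.0, 0.042]
force: [-0.6, 1.4, 1.1]
opening: 0.0855
grasp_force: 0.0
clock: 74.2
eef_pos: [0.6207, 0.3415, 0.2488]
ee_rot: [-3.14, -0.004, 0.042]
force: [0.1, 0.4, -0.9]
opening: 0.0854
grasp_force: 0.0
clock: 74.7
eef_pos: [0.5089, 0.338, 0.2448]
ee_rot: [-3.14, 0.003, 0.044]
force: [0.4, -0.7, -0.1]
opening: 0.0851
grasp_force: 0.0
top row piece jig x 0.002 0.2857 y -0.0022 0.0597
side row piece jig x 0.0029 0.2966 y -0.0045 0.0704
wrist row piece jig x 0.1836 0.2932 y -0.0002 0.0572
brass 39 262.1025641025641 155.02564102564102 135 169
brass 6 265.8333333333333 139.66666666666666 135 146
diff 7.642333333333333 1.8476041666666667 1.7650724637681159
```

```bash

python3 - <<'E'
from lib import *
T=cam('top')
for f in('pics/t14.png','pics/t_end.png'):
    im=cv2.imread(f);h=cv2.cvtColor(im,cv2.COLOR_BGR2HSV); m=cv2.inRange(h,(15,0,60),(40,115,255))
    P=np.array([[*J(x,y),.028] for x,y in((-5,1),(345,1),(345,108),(-5,108))]); poly=np.zeros(m.shape,np.uint8); cv2.fillPoly(poly,[proj(T,P).astype(np.int32)],255); m&=poly
    c=max(cv2.findContours(m,0,2)[0],key=cv2.contourArea); q=plane(T,c[:,0],.028)-CORN; print(f,(q@EX).min(),(q@EX).max(),(q@EY).min(),(q@EY).max(), cv2.contourArea(c))
    # open-end and front edges per line
    for y in(15,25,35): 
        xs=np.arange(255,310,.5); uv=proj(T,np.array([[*J(x,y),.028] for x in xs])).round().astype(int); on=m[uv[:,1],uv[:,0]]>0; print('end@y',y,xs[on].max() if on.any() else None,end=' ')
    for x in(30,90,140,200,240,270):
        ys=np.arange(20,90,.5); uv=proj(T,np.array([[*J(x,y),.016] for y in ys])).round().astype(int); on=m[uv[:,1],uv[:,0]]>0; print('front@x',x,ys[on].max() if on.any() else None,end=' ')
    print()
W=cam('wrist'); w=cv2.imread('pics/w_end.png'); print('exp cap',proj(W,[[.6195,.3417,.154],[.6195,.3417,.074],[.6173,.3413,.07]]))
h=cv2.cvtColor(w,cv2.COLOR_BGR2HSV); m=cv2.inRange(h,(20,70,60),(35,255,255)); u,v=proj(W,[.6195,.3417,.154])[0].astype(int)
z=np.zeros_like(m); z[max(0,v-40):v+40,u-40:u+40]=m[max(0,v-40):v+40,u-40:u+40]
for c in cv2.findContours(z,0,2)[0]:
    if cv2.contourArea(c)>30: (cc,r)=cv2.minEnclosingCircle(c); print(cc,r,plane(W,[cc],.154))
E
```

```text
pics/t14.png 0.0028836605451264285 0.28051580032910967 -0.0006584672457216539 0.0609311689278233 2819.5
end@y 15 276.5 end@y 25 279.0 end@y 35 281.5 front@x 30 58.5 front@x 90 59.0 front@x 140 57.5 front@x 200 53.5 front@x 240 52.5 front@x 270 56.0 
pics/t_end.png 0.0028836605451264285 0.2848767213978692 -0.0006584672457216539 0.0609311689278233 3070.5
end@y 15 283.5 end@y 25 283.5 end@y 35 283.5 front@x 30 58.5 front@x 90 59.0 front@x 140 57.5 front@x 200 58.0 front@x 240 57.0 front@x 270 58.5 
exp cap [[318.14222167  74.58814367]
 [318.37250796  88.21631958]
 [318.741135    91.47058865]]
(322.5, 103.0) 11.884963989257812 [[0.60286076 0.33823142]]
(313.5, 67.5) 13.656599998474121 [[0.62344575 0.34476653]]
```

Row length measures 280.6 mm (60 + 100 + 120 = 280), flush along the fence. The scriber cap is within about 1 px of its start position, and the regions around the pot and plaque show no change. I hand in.

```bash
python3 - <<'E'
from cell import arm
print(arm.sign_off())
E
```

```text
the job is handed in; nothing more can be done
None
```

The job is handed in, verdict not shown: the 120, 100 and 60 blanks are tight in the corner, the seam was scribed from the open end to about 5 mm from the stop, and the scriber is back in its block at about 75 s; I viewed 21 pictures against the limit of 14, and the red and pink look-alikes toppled during the run though I never went for them (cause unknown).

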